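Open the rivet pot and turn the lantern panels over for riveting

TASK

Set up for riveting: first unscrew the cap of the rivet pot, lift it off and stand it upright on the bare bench clear of the pot. Then, with the lifter and never with the fingers on a panel, slide the blade under each copper panel on the turning board and tip it over in its own bay, so that every panel lies flat with its plain face up and its rosette down; last, stand the lifter back on the bare bench on its blade and foot. Leave the lantern top, soap dish, hinge and riveting set alone.

Things in the scene. Friction and masses are not known exactly. Their poses are not given: they have to be found in the camera images.
- board: wooden turning board, fixed, 208 x 308 mm; three bays side by side, centres at y = -100, 0, +100 mm, 96 mm clear between walls 32 mm high. Origin on the bench under the step; x points away from the robot across the step, y along it. Near bed from x = -116 to 0 mm, landing bed from 0 to 80 mm, then a lip 36 mm high; the near end is open
- step (a point): middle of the board's step edge, 25 mm above the bench, axes as the board. The near bed's top is 20 mm above the bench, the landing bed's 25 mm; this 5 mm step stops a panel's far edge, about which the panel can be tipped over on to the landing bed
- slot (a point): middle bay, half-way under the near bed (x = -58 mm, 13 mm above the bench). In each bay a bed is two battens 16 mm wide, 38 mm either side of the bay's centre line; between them 60 mm are clear down to the floor, 6 mm above the bench: there a lifter blade can go in under a panel from the near end
- panel0_c (a point): copper lantern panel, flat plate 64 (x) by 88 (y) by 4 mm, 0.18 kg; a domed rosette (44 mm across, 6 mm high) stands on one face, the other is plain. Point: middle of the plate; z axis comes out of the rosette face (up = not yet turned). It lies in the right (-y) bay (centre y = -100 mm in the board's frame) on the near bed, up to 20 mm short of the step. May be absent
- panel1_c (a point): copper lantern panel, flat plate 64 (x) by 88 (y) by 4 mm, 0.18 kg; a domed rosette (44 mm across, 6 mm high) stands on one face, the other is plain. Point: middle of the plate; z axis comes out of the rosette face (up = not yet turned). It lies in the middle bay (centre y = +0 mm in the board's frame) on the near bed, up to 20 mm short of the step. May be absent
- panel2_c (a point): copper lantern panel, flat plate 64 (x) by 88 (y) by 4 mm, 0.18 kg; a domed rosette (44 mm across, 6 mm high) stands on one face, the other is plain. Point: middle of the plate; z axis comes out of the rosette face (up = not yet turned). It lies in the left (+y) bay (centre y = +100 mm in the board's frame) on the near bed, up to 20 mm short of the step. May be absent
- lifter_grip (a point): lifter, 0.16 kg: handle bar along x, 14 mm wide, 18 mm high, x = -60 to 42 mm. Point: where best gripped, mid-handle, 50 mm above the underside; z up. At its front a riser 24 mm wide (front face x = 44 mm) goes down to a flat blade, 50 mm wide, 2.5 mm thick, ending at x = 98 mm. A rear cross foot (84 mm wide, x = -62 to -52 mm) is as low as the blade: it stands by itself
- lifter_tip (a point): middle of the front edge of the lifter's blade, on its upper side (98 mm ahead of lifter_grip, 47.5 mm below it; same axes)
- pot: copper rivet pot, fixed to the bench, 80 mm across, shoulder 50 mm high; from it rises a threaded brass neck, 42 mm across, to 75 mm. Origin under its centre on the bench, z up
- cap_c (a point): brass screw cap, knurled cylinder 52 mm across, 50 mm high, open below, 0.15 kg. Point: its centre, half-way up, z up; 75 mm above the bench when screwed home on the pot. Counter-clockwise from above unscrews: it rises 9 mm a turn, comes free after 1.5 to 1.65 turns (lift it off then; do not turn on), and stays put when let go in between. Its upper 22 mm are solid: grip there
- lantern_top: bystander: hammered copper lantern top, a cone 124 mm across and 70 mm high; origin under its centre
- soap_dish: bystander: copper soap dish, 115 x 80 x 18 mm; origin under its centre
- hinge: bystander: open brass lid hinge, 88 x 70 x 10 mm; origin under its centre
- rivet_set: bystander: steel riveting set, an upright rod 24 mm across and 110 mm high; origin under its centre
Things that resemble listed ones, but are neither listed nor needed, are in the scene too. What is meant by the part that bears cap_c is not green or pink, and is the larger of those in its own colour.

How it is judged:
By the outcome, as a careful person would: the job done as asked, in the order asked, and still so for the second after the job is handed in, with the robot touching nothing.
Of panel0, panel1, panel2 only 2 to 3 are there at a start; the rules pass over those that are not, and their reading is None.
At some moment in a run one of panel0, panel1, panel2, lifter may be knocked a few centimetres aside while the robot is not near it.
It also fails if it takes over 192 s, if anything falls off the work surface, if the arm or the gripper's body presses on something with over 40 N, if the wrist force passes 120 N, or if a joint passes its speed limit or range.

ROBOT

A 6-joint arm with a two-finger parallel gripper is mounted at the origin on the work surface. World frame = base frame: x ahead of the robot, y to its left, z up, the work surface at z = 0. Lengths are in m, angles in rad, forces in N, time in s.
With the tool pointing down it reaches from about 0.4 to 0.825 m from the base axis. Payload 7 kg.
Tool frame: the origin (TCP) lies at the centre of the arm's flange, where the gripper is bolted on; the fingertips stand 178 mm ahead of it and the grasp point (between the pads) lies arm.tcp_to_grasp ahead of it (arm.tcp_to_grasp is the distance from the TCP to the grasp point, in m); z points along the fingers, y is the direction in which the jaws open and shut (so a half turn about z gives the same grasp; the last joint's range is limited). The gripper opens to 88 mm and grips with 3 to 60 N. Pads are 19 mm wide; open, the fingers measure 130 mm over their backs; the gripper's body (78 mm by 193 mm) begins 47 mm behind the grasp point.
Start: joints at [1.621, 0.359, 0.012, 0, -1.224, -0.288], TCP at [0.159, 0.656, 0.405] pointing down, gripper open.
Joint ranges: [-3.07, 3.07], [-1.43, 2.12], [-1.02, 1.25], [-3.03, 1.67], [-3.05, -0], [-3.03, 3.03]. Speed limits (rad/s): [2.39, 2.39, 3.01, 3.14, 3.14, 3.14].

INTERFACE

Orientations are given as [roll, pitch, yaw] about the fixed x, y, z axes, in that order (R = Rz(yaw) Ry(pitch) Rx(roll)).
In Python, from station import arm gives the robot as it stands.
- The arm moves only by the tool move_arm, never from a script. Its argument "deltas" is a list of rows, each a list of 6 numbers: the shift along the world's x, y, z in mm, then the turn, a rotation vector about the world's x, y, z in degrees. In form: [[tx, ty, tz, ax, ay, az], ...]. A call has exactly 5 rows; each row shifts and turns the commanded pose from where the row before left it; what a row does not reach is not made up. A row lasts 1/12 s, in which the tool goes at most 41.7 mm and 7.16 degrees, less where a joint would pass 70% of its speed; a pose out of reach is approached as far as the arm can. A call with a gripper value outside its range is refused whole. "claw" is the closure in counts, from 0 (fully open) to 255 (shut), set as the call begins (left out, the last holds). The fingers move at their own pace and stop on an object; "squeeze" is the grip in N (left out, the last holds). Time passes only in rows, so rows that do not move let the fingers close, or fill a call up. It gives the time, the measured TCP pose, the force and the opening at its end, in the units of the state.
- arm.get_state(): the state, without advancing time (a new reading comes with each control period).
- arm.grab_frame(name): name is "side" or "top"; returns the picture (400x640x3 uint8, red, green, blue); there is no depth.
- arm.calibration(name): a dict with "intrinsics" (3x3 intrinsics, pixels), "T" (4x4, takes a point from camera to world coordinates). Camera axes: x right, y up, looking along -z (the intrinsics and any distortion apply to the point x, -y, -z); pixel columns grow to the right and rows downward; lengths in m; the calibration is good to about 2 mm. A picture is of the moment at which its call begins. calibration takes no time and is no camera call.
- arm.job_done(): hands the job in, once; it reports no verdict.
Trained networks look in the newest picture that a camera, given by its name, has taken for a name from the list of things; names that differ only in an ending like _2 or _b are one class to them, and where a whole thing is asked for, a point or a joint stands for the part that bears it (a point fixed in the world has none). Each returns a list of dicts, best first, with "score" (0 to 1); they miss things now and then, are a little off and sometimes report something else, mostly with a low value. They report only what shows in the picture. A call takes as long as a camera call. They do not tell look-alikes from the thing itself.
- arm.spot_in(thing, camera): "xy" ([column, row] in pixels, amid what is visible of it).
- arm.masks_of(thing, camera): "pixels" (400x640 bool, what is visible of it) and "xy" ([column, row] in pixels, amid what is visible of it).
- arm.spot_point(thing, camera): "xy" ([column, row] in pixels: a listed point, or the origin of a listed thing).
The state is a dict: "t": time; "q": joint angles; "qd": joint speeds; "joint_efforts": joint torques, N m; "eef_pos": TCP position; "ee_rot": TCP orientation; "force": force on the tool from outside, world axes, zero at the start; "moment": the same for the moment, N m; "width": finger opening in m.
Only numpy, scipy, OpenCV 4.12 (cv2) and the standard library are available. Lean on these libraries where they do the work, as an engineer would, in place of code of your own. Each camera call takes 0.05 s, during which the arm holds its last target. There are 200 camera calls.

## Working session

There is one attempt and no reset: what is moved stays moved. The work goes in short steps, Python scripts to look and compute and a tool call to move; the robot and the scene stay as the last step left them, time stands still between calls to the robot, and variables do not carry over. Pictures are saved under pics/ and viewed, about 12 in all and at most 16, crops included, and the job is handed in when it is done.

Besides the shell and the picture viewer there is one more tool, called by a JSON object that holds its "fn" and its "kwargs", one argument or row to a line. move_arm: Moves the arm, as the interface text tells. Its arguments: {"type":"object","properties":{"deltas":{"type":"array","items":{"type":"array","items":{"type":"number"}}},"claw":{"type":"number"},"squeeze":{"type":"number"}},"required":["deltas"]}

```bash
ls; mkdir -p pics; cat > h.py <<'E'
import numpy as np, cv2
from station import arm
def save(cam,name,crop=None,scale=1):
    im=arm.grab_frame(cam)
    o=im
    if crop: o=im[crop[1]:crop[3],crop[0]:crop[2]]
    if scale!=1:o=cv2.resize(o,None,fx=scale,fy=scale,interpolation=cv2.INTER_CUBIC)
    cv2.imwrite('pics/'+name,o[:,:,::-1]); return im
def ray(cam,px):
    c=arm.calibration(cam);K=np.array(c['intrinsics']);T=np.array(c['T'])
    d=np.linalg.inv(K)@[px[0],px[1],1]; d=T[:3,:3]@[d[0],-d[1],-d[2]]
    return T[:3,3],d
def at_z(cam,px,z):
    o,d=ray(cam,px); return o+d*(z-o[2])/d[2]
def proj(cam,p):
    c=arm.calibration(cam);K=np.array(c['intrinsics']);T=np.array(c['T'])
    q=T[:3,:3].T@(np.array(p)-T[:3,3]); q=K@[q[0],-q[1],-q[2]]; return q[:2]/q[2]
def tri(a,b):
    (o1,d1),(o2,d2)=ray('top',a),ray('side',b)
    d1=d1/np.linalg.norm(d1);d2=d2/np.linalg.norm(d2)
    s=np.linalg.lstsq(np.c_[d1,-d2],o2-o1,rcond=None)[0]
    p,q=o1+s[0]*d1,o2+s[1]*d2
    return (p+q)/2,np.linalg.norm(p-q)
E
python3 - <<'E'
from h import *
np.set_printoptions(precision=3,suppress=True)
print(arm.tcp_to_grasp, arm.get_state())
for c in('top','side'):
    print(c,arm.calibration(c)); save(c,c+'0.png')
    for n in ['board','step','slot','panel0_c','panel1_c','panel2_c','lifter_grip','lifter_tip','pot','cap_c','lantern_top','soap_dish','hinge','rivet_set']:
        r=arm.spot_point(n,c)
        print(n,[(np.round(x['xy'],1).tolist(),round(float(x['score']),2)) for x in r[:4]])
E
```

```text
pics
0.1593 {'t': 0.0, 'q': array([ 1.621,  0.359,  0.011, -0.   , -1.224, -0.288]), 'qd': array([ 0.001,  0.002,  0.   ,  0.   ,  0.   , -0.001]), 'joint_efforts': array([  0.001, -58.271,  29.305,   6.997,   0.007,  -0.   ]), 'eef_pos': array([0.159, 0.656, 0.404]), 'ee_rot': array([ 3.14 , -0.   , -0.238]), 'force': array([-0.078, -0.287, -0.069]), 'moment': array([ 0.006,  0.041, -0.059]), 'width': 0.08791678292577497}
top {'intrinsics': array([[417.384,   0.   , 316.184],
       [  0.   , 417.384, 194.419],
       [  0.   ,   0.   ,   1.   ]]), 'T': array([[ 0.008,  0.996, -0.084,  0.444],
       [-1.   ,  0.009,  0.015,  0.038],
       [ 0.015,  0.084,  0.996,  1.354],
       [ 0.   ,  0.   ,  0.   ,  1.   ]])}
board [([267.3, 171.8], 0.97), ([374.5, 142.3], 0.67)]
step [([266.3, 175.1], 0.86)]
slot [([268.8, 194.5], 0.81)]
panel0_c [([303.2, 193.6], 0.87)]
panel1_c [([268.1, 184.6], 0.76)]
panel2_c [([234.9, 181.1], 0.66)]
lifter_grip [([441.3, 225.2], 0.73)]
lifter_tip [([424.4, 193.0], 0.55)]
pot [([375.3, 212.6], 0.83), ([270.0, 191.8], 0.38)]
cap_c [([388.8, 246.0], 0.56),
[... 465 characters left out ...]
 -0.851],
       [-0.003,  0.771,  0.636,  0.89 ],
       [ 0.   ,  0.   ,  0.   ,  1.   ]])}
board [([320.8, 185.3], 0.85), ([344.4, 252.6], 0.46)]
step [([321.9, 176.4], 0.92)]
slot [([303.1, 186.1], 0.88), ([247.3, 147.6], 0.73)]
panel0_c [([322.5, 203.5], 0.67)]
panel1_c [([307.9, 175.6], 0.93)]
panel2_c [([299.7, 162.6], 0.55)]
lifter_grip [([372.8, 324.0], 0.71)]
lifter_tip [([404.6, 316.5], 0.74)]
pot [([342.5, 273.4], 0.77), ([419.9, 241.2], 0.24)]
cap_c [([342.5, 252.6], 0.91), ([309.2, 300.1], 0.75), ([387.8, 267.1], 0.74), ([319.3, 239.9], 0.54)]
lantern_top [([459.5, 300.8], 0.75)]
soap_dish [([421.4, 243.2], 0.98)]
hinge [([246.0, 149.3], 0.8)]
rivet_set [([284.7, 145.3], 0.65)]
```

View pics/top0.png

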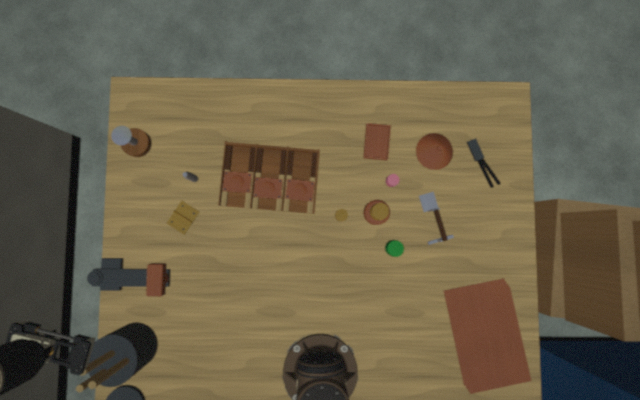

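View pics/side0.png

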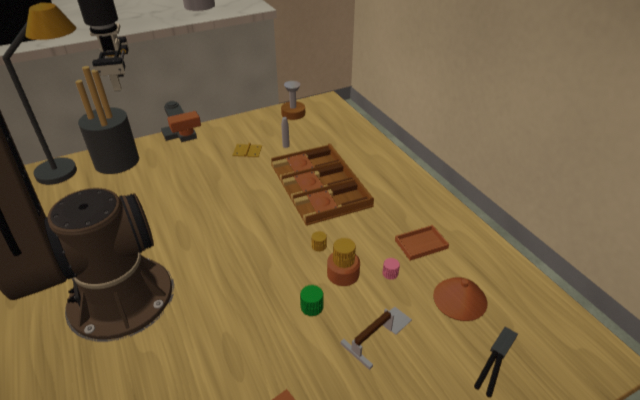

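```bash
python3 - <<'E'
from h import *
a=cv2.imread('pics/top0.png')[120:270,150:470]; b=cv2.imread('pics/side0.png')[130:350,220:500]
cv2.imwrite('pics/c0.png',cv2.resize(a,None,fx=2.5,fy=2.5,interpolation=2)); cv2.imwrite('pics/c1.png',cv2.resize(b,None,fx=2.7,fy=2.7,interpolation=2))
np.set_printoptions(precision=4,suppress=True)
for n,t,s in [('step',(266.3,175.1),(321.9,176.4)),('slot',(268.8,194.5),(303.1,186.1)),('p0',(303.2,193.6),(322.5,203.5)),('p1',(268.1,184.6),(307.9,175.6)),('p2',(234.9,181.1),(299.7,162.6)),('grip',(441.3,225.2),(372.8,324)),('tip',(424.4,193),(404.6,316.5)),('pot',(375.3,212.6),(342.5,273.4)),('cap',(381.4,209.7),(342.5,252.6)),('cap2',(388.8,246),(309.2,300.1)),('cap3',(392.9,182.1),(387.8,267.1)),('cap4',(341.9,214.1),(319.3,239.9)),('lant',(433.8,149.3),(459.5,300.8)),('soap',(375.4,140.9),(421.4,243.2)),('hinge',(179.5,214),(246,149.3)),('rs',(192,178.3),(284.7,145.3))]:
    print(n,*tri(t,s))
E
```

```text
step [0.6201 0.1774 0.0212] 0.007430943195570594
slot [0.556  0.1703 0.0119] 0.0022389190248038537
p0 [0.5609 0.0583 0.0257] 0.007034481249008842
p1 [0.5796 0.1721 0.0425] 0.008908480005428186
p2 [0.5972 0.2798 0.0156] 0.0006155825405338308
grip [ 0.4605 -0.3709  0.06  ] 0.0008771395797445806
tip [ 0.5689 -0.3417 -0.0168] 0.00434216354781491
pot [ 0.5002 -0.175  -0.0012] 0.0001975466423059382
cap [ 0.5011 -0.1793  0.0768] 0.010396282691092747
cap2 [ 0.3908 -0.2164  0.0046] 0.004039997286331268
cap3 [ 0.5968 -0.2276  0.0251] 0.0013545484961381958
cap4 [ 0.493  -0.0643  0.0208] 0.0011276279764255623
lant [ 0.7096 -0.37   -0.0079] 0.00539289017986869
soap [ 0.7375 -0.1767 -0.0025] 0.0009509623930332085
hinge [ 0.4863  0.4626 -0.0084] 0.00893395960439437
rs [ 0.6075  0.4236 -0.0058] 0.00045129825651486007
```

The top view shows the board with three panels at (236,183), (268,188) and (300,190). The pot with its brass cap is at (378,211) and the lifter at (435,215).

Cap candidates in the top view:
- brass on the pot (379,210)
- small brass (342,214)
- green (395,248)
- pink (393,181)

I choose the larger brass one, which sits on the pot. Next I check that in a close crop.

View pics/c0.png

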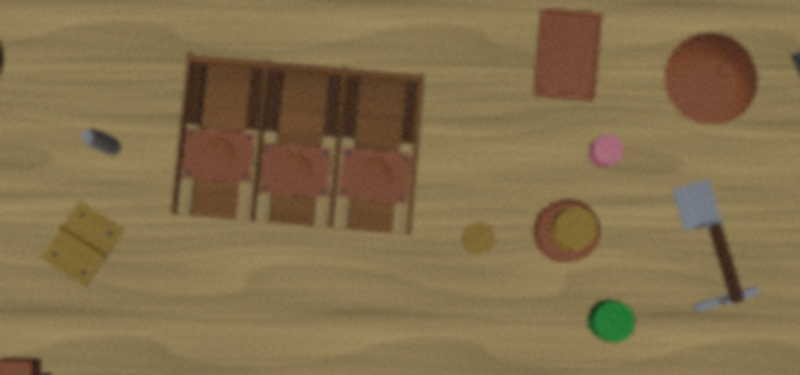

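View pics/c1.png

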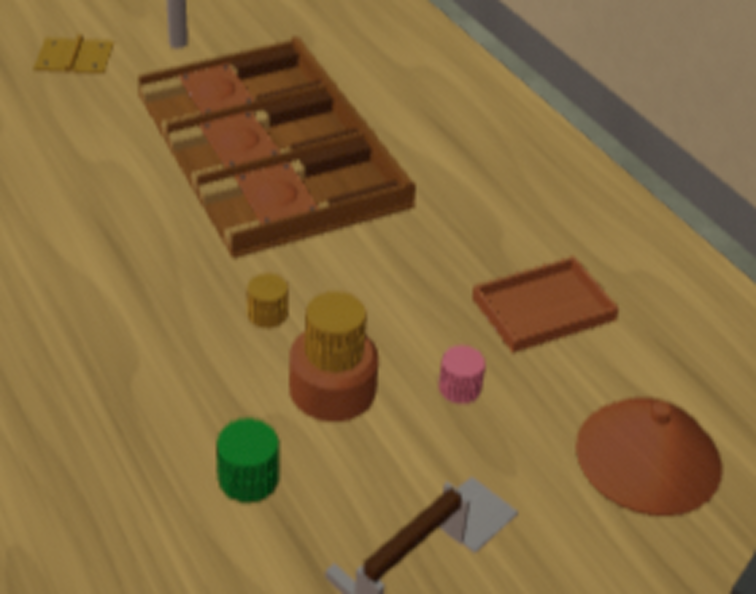

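```bash
cat > board.py <<'E'
from h import *
from scipy.optimize import least_squares
O=[(-.116,.154,.032),(-.116,-.154,.032),(.092,.154,.036),(.092,-.154,.036)]
t=[(174,212),(411,233),(189,55),(423,74)]; s=[(140,80),(232,240),(297,40),(412,188)]
t=[(150+a/2.5,120+b/2.5) for a,b in t]; s=[(220+a/2.7,130+b/2.7) for a,b in s]
def res(v,cams=('top','side')):
    R=np.array([[np.cos(v[2]),-np.sin(v[2])],[np.sin(v[2]),np.cos(v[2])]]);r=[]
    for cam,px in (('top',t),('side',s)):
        if cam in cams:
            for o,p in zip(O,px): r+=list(proj(cam,np.r_[R@o[:2]+v[:2],o[2]])-p)
    return np.array(r)
for c in (('top','side'),('top',),('side',)):
    q=least_squares(res,[.61,.17,0],args=(c,)); print(c,q.x,np.round(q.fun,1))
E
python3 board.py; python3 - <<'E'
from h import *
np.set_printoptions(precision=4,suppress=True)
for z in(.1,):
  print('cap top',at_z('top',(380.4,211.2),z), 'side top ellipse centre',at_z('side',(220+335/2.7,130+313/2.7),z))
print('pot',at_z('top',(375.3,212.6),0),at_z('side',(342.5,273.4),0))
for n in['lifter_grip','lifter_tip']:
  for c in('top','side'):
    arm.grab_frame(c); r=arm.spot_point(n,c)
    for x in r[:2]: print(n,c,x['xy'],x['score'],at_z(c,x['xy'],.05 if 'grip' in n else .0025))
E
```

```text
('top', 'side') [ 0.61938187  0.16251139 -0.07804413] [-0.6  1.1  1.7  1.1  0.  -1.   2.5 -0.2 -1.8 -1.8 -0.7 -1.   0.4 -1.9
  1.3 -1.7]
('top',) [ 0.62027034  0.16547329 -0.07397511] [-1.4  1.   1.   0.6 -1.  -1.1  1.5 -0.6]
('side',) [ 0.61680758  0.15620416 -0.08266611] [-1.6 -0.7 -0.8  0.7  0.8 -0.8  1.6 -0. ]
cap top [ 0.5002 -0.1745  0.1   ] side top ellipse centre [ 0.4984 -0.1798  0.1   ]
pot [ 0.5    -0.1748  0.    ] [ 0.4997 -0.1759  0.    ]
lifter_grip top [439.1, 223.6] 0.93 [ 0.4652 -0.367   0.05  ]
lifter_grip side [376.0, 324.3] 0.63 [ 0.4709 -0.369   0.05  ]
lifter_tip top [426.3, 194.4] 0.78 [ 0.5607 -0.3414  0.0025]
```

{"fn": "move_arm", "kwargs": {
  "deltas": [
    [30, -25, 0, 0, 0, -7],
    [30, -25, 0, 0, 0, -7],
    [30, -25, 0, 0, 0, -7],
    [30, -25, 0, 0, 0, -7],
    [30, -25, 0, 0, 0, -7]
  ],
  "claw": 0,
  "squeeze": 50
}}

```text
t: 2.32
eef_pos: [0.31, 0.5297, 0.4049]
ee_rot: [-3.141, 0.0, -0.854]
force: [1.2, 0.0, -0.1]
width: 0.0876
```

```bash
cat > st.py <<'E'
from h import *
np.set_printoptions(precision=4,suppress=True)
s=arm.get_state()
for k in('t','q','eef_pos','ee_rot','force','moment','width'):print(k,s[k])
E
python3 st.py
```

```text
t 2.3167
q [ 1.3591  0.2586 -0.1299  0.0001 -1.182  -0.6425]
eef_pos [0.31   0.5297 0.4049]
ee_rot [-3.1413  0.0001 -0.8541]
force [ 1.2044  0.0289 -0.093 ]
moment [ 0.1023 -0.0818  0.0171]
width 0.08763370664163449
```

{"fn": "move_arm", "kwargs": {
  "deltas": [
    [30, -26, 0, 0, 0, -7],
    [30, -26, 0, 0, 0, -7],
    [30, -26, 0, 0, 0, -7],
    [30, -26, 0, 0, 0, -7],
    [30, -26, 0, 0, 0, -7]
  ]
}}

```text
t: 2.73
eef_pos: [0.4602, 0.3994, 0.405]
ee_rot: [-3.141, 0.0, -1.465]
force: [0.5, 1.0, 0.6]
width: 0.0875
```

{"fn": "move_arm", "kwargs": {
  "deltas": [
    [8, -38, 0, 0, 0, -7],
    [8, -38, 0, 0, 0, -7],
    [8, -38, 0, 0, 0, -7],
    [8, -38, 0, 0, 0, -7],
    [8, -38, 0, 0, 0, -7]
  ]
}}

```text
t: 3.15
eef_pos: [0.499, 0.2091, 0.4049]
ee_rot: [-3.141, 0.001, -2.076]
force: [1.0, 0.5, -0.7]
width: 0.0878
```

{"fn": "move_arm", "kwargs": {
  "deltas": [
    [0, -38, 0, 0, 0, -7],
    [0, -38, 0, 0, 0, -7],
    [0, -38, 0, 0, 0, -7],
    [0, -38, 0, 0, 0, -7],
    [0, -38, 0, 0, 0, -7]
  ]
}}

```text
t: 3.57
eef_pos: [0.4985, 0.0192, 0.4051]
ee_rot: [-3.141, 0.001, -2.687]
force: [1.5, -0.1, -0.3]
width: 0.0877
```

{"fn": "move_arm", "kwargs": {
  "deltas": [
    [0, -38, 0, 0, 0, -7],
    [0, -38, 0, 0, 0, -7],
    [0, -38, 0, 0, 0, -7],
    [0, -38, 0, 0, 0, -7],
    [0, -38, 0, 0, 0, -7]
  ]
}}

```text
t: 3.98
eef_pos: [0.4985, -0.1709, 0.4051]
ee_rot: [3.141, 0.001, 2.985]
force: [1.6, 0.8, -0.3]
width: 0.088
```

{"fn": "move_arm", "kwargs": {
  "deltas": [
    [0, 0, 0, 0, 0, -7],
    [0, 0, 0, 0, 0, -7],
    [0, 0, 0, 0, 0, -7],
    [0, 0, 0, 0, 0, -7],
    [0, 0, 0, 0, 0, -7]
  ]
}}

```text
t: 4.4
eef_pos: [0.4989, -0.1693, 0.4048]
ee_rot: [3.141, 0.0, 2.374]
force: [-0.2, -0.5, 0.2]
width: 0.0876
```

```bash
python3 st.py
```

```text
t 4.4
q [ 0.0454  0.1142 -0.3122  0.     -1.1441 -2.3842]
eef_pos [ 0.4989 -0.1693  0.4048]
ee_rot [3.1414 0.0002 2.3736]
force [-0.1697 -0.4657  0.1971]
moment [ 0.0273 -0.1758 -0.0016]
width 0.08761117065795891
```

{"fn": "move_arm", "kwargs": {
  "deltas": [
    [1, -6, -25, 0, 0, -6],
    [0, 0, -30, 0, 0, -6],
    [0, 0, -30, 0, 0, -6],
    [0, 0, -30, 0, 0, -6],
    [0, 0, -30, 0, 0, -6]
  ]
}}

```text
t: 4.82
eef_pos: [0.4999, -0.1751, 0.2588]
ee_rot: [3.14, 0.0, 1.851]
force: [1.3, -0.0, -0.8]
width: 0.0876
```

{"fn": "move_arm", "kwargs": {
  "deltas": [
    [0, 0, -6, 0, 0, 0],
    [0, 0, -6, 0, 0, 0],
    [0, 0, 0, 0, 0, 0],
    [0, 0, 0, 0, 0, 0],
    [0, 0, 0, 0, 0, 0]
  ]
}}

```text
t: 5.23
eef_pos: [0.5008, -0.175, 0.2494]
ee_rot: [3.139, 0.001, 1.858]
force: [-0.6, -0.7, 0.1]
width: 0.0876
```

{"fn": "move_arm", "kwargs": {
  "deltas": [
    [0, 0, 0, 0, 0, 0],
    [0, 0, 0, 0, 0, 0],
    [0, 0, 0, 0, 0, 0],
    [0, 0, 0, 0, 0, 0],
    [0, 0, 0, 0, 0, 0]
  ],
  "claw": 255,
  "squeeze": 45
}}

```text
t: 5.65
eef_pos: [0.5, -0.175, 0.2479]
ee_rot: [3.141, 0.0, 1.857]
force: [0.5, -1.0, 0.5]
width: 0.0598
```

{"fn": "move_arm", "kwargs": {
  "deltas": [
    [0, 0, 0, 0, 0, 0],
    [0, 0, 0, 0, 0, 0],
    [0, 0, 0, 0, 0, 0],
    [0, 0, 0, 0, 0, 0],
    [0, 0, 0, 0, 0, 0]
  ]
}}

```text
t: 6.07
eef_pos: [0.5001, -0.175, 0.2477]
ee_rot: [3.142, 0.0, 1.857]
force: [0.1, 0.2, 2.1]
width: 0.0516
```

```bash
python3 st.py
```

```text
t 6.0667
q [ 0.0338  0.2817 -0.5074  0.     -0.7816 -2.8895]
eef_pos [ 0.5001 -0.175   0.2477]
ee_rot [3.1415 0.0001 1.8567]
force [0.1426 0.1973 2.1082]
moment [ 0.0556 -0.037   0.0073]
width 0.051582157468800384
```

{"fn": "move_arm", "kwargs": {
  "deltas": [
    [0, 0, 0.175, 0, 0, 7],
    [0, 0, 0.175, 0, 0, 7],
    [0, 0, 0.175, 0, 0, 7],
    [0, 0, 0.175, 0, 0, 7],
    [0, 0, 0.175, 0, 0, 7]
  ]
}}

```text
t: 6.48
eef_pos: [0.4998, -0.175, 0.2481]
ee_rot: [-3.141, -0.001, 2.473]
force: [0.3, 0.0, -1.2]
width: 0.0511
```

{"fn": "move_arm", "kwargs": {
  "deltas": [
    [0, 0, 0.175, 0, 0, 7],
    [0, 0, 0.175, 0, 0, 7],
    [0, 0, 0.175, 0, 0, 7],
    [0, 0, 0.175, 0, 0, 7],
    [0, 0, 0.175, 0, 0, 7]
  ]
}}

```text
t: 6.9
eef_pos: [0.4998, -0.175, 0.249]
ee_rot: [3.141, -0.001, 3.084]
force: [-0.5, -0.8, -1.7]
width: 0.0513
```

```bash
python3 st.py
```

```text
t 6.9
q [ 0.0337  0.2799 -0.5062 -0.0003 -0.7857 -1.6618]
eef_pos [ 0.4998 -0.175   0.249 ]
ee_rot [ 3.1414 -0.0009  3.0841]
force [-0.476  -0.8405 -1.7196]
moment [ 0.044  -0.1363 -0.0382]
width 0.05129798317929584
```

{"fn": "move_arm", "kwargs": {
  "deltas": [
    [0, 0, 0.175, 0, 0, 7],
    [0, 0, 0.175, 0, 0, 7],
    [0, 0, 0.175, 0, 0, 7],
    [0, 0, 0.175, 0, 0, 7],
    [0, 0, 0.175, 0, 0, 7]
  ]
}}

```text
t: 7.32
eef_pos: [0.4996, -0.1752, 0.2498]
ee_rot: [3.141, -0.001, -2.588]
force: [-0.9, -4.7, -1.8]
width: 0.0514
```

{"fn": "move_arm", "kwargs": {
  "deltas": [
    [0, 0, 0.175, 0, 0, 7],
    [0, 0, 0.175, 0, 0, 7],
    [0, 0, 0.175, 0, 0, 7],
    [0, 0, 0.175, 0, 0, 7],
    [0, 0, 0.175, 0, 0, 7]
  ]
}}

```text
t: 7.73
eef_pos: [0.4997, -0.1757, 0.2509]
ee_rot: [3.141, -0.001, -1.977]
force: [0.1, -7.3, -1.9]
width: 0.0512
```

{"fn": "move_arm", "kwargs": {
  "deltas": [
    [0, 0, 0.175, 0, 0, 7],
    [0, 0, 0.175, 0, 0, 7],
    [0, 0, 0.175, 0, 0, 7],
    [0, 0, 0.175, 0, 0, 7],
    [0, 0, 0.175, 0, 0, 7]
  ]
}}

```text
t: 8.15
eef_pos: [0.5, -0.1758, 0.2519]
ee_rot: [3.141, -0.001, -1.366]
force: [-0.2, -6.4, -1.8]
width: 0.051
```

{"fn": "move_arm", "kwargs": {
  "deltas": [
    [0, 0, 0.175, 0, 0, 7],
    [0, 0, 0.175, 0, 0, 7],
    [0, 0, 0.175, 0, 0, 7],
    [0, 0, 0.175, 0, 0, 7],
    [0, 0, 0.175, 0, 0, 7]
  ]
}}

```text
t: 8.57
eef_pos: [0.5002, -0.1757, 0.2529]
ee_rot: [3.141, -0.001, -0.755]
force: [2.1, -4.1, -1.7]
width: 0.0515
```

{"fn": "move_arm", "kwargs": {
  "deltas": [
    [0, 0, 0.175, 0, 0, 7],
    [0, 0, 0.175, 0, 0, 7],
    [0, 0, 0.175, 0, 0, 7],
    [0, 0, 0.175, 0, 0, 7],
    [0, 0, 0.175, 0, 0, 7]
  ]
}}

```text
t: 8.98
eef_pos: [0.5004, -0.1754, 0.2538]
ee_rot: [3.141, -0.001, -0.145]
force: [2.2, -3.6, -1.7]
width: 0.0515
```

{"fn": "move_arm", "kwargs": {
  "deltas": [
    [0, 0, 0.175, 0, 0, 7],
    [0, 0, 0.175, 0, 0, 7],
    [0, 0, 0.175, 0, 0, 7],
    [0, 0, 0.175, 0, 0, 7],
    [0, 0, 0.175, 0, 0, 7]
  ]
}}

```text
t: 9.4
eef_pos: [0.5004, -0.1752, 0.2546]
ee_rot: [3.141, -0.001, 0.466]
force: [1.7, -1.1, -1.4]
width: 0.0515
```

{"fn": "move_arm", "kwargs": {
  "deltas": [
    [0, 0, 0.175, 0, 0, 7],
    [0, 0, 0.175, 0, 0, 7],
    [0, 0, 0.175, 0, 0, 7],
    [0, 0, 0.175, 0, 0, 7],
    [0, 0, 0.175, 0, 0, 7]
  ]
}}

```text
t: 9.82
eef_pos: [0.5, -0.175, 0.2553]
ee_rot: [-3.142, -0.0, 1.077]
force: [1.1, -0.5, -1.4]
width: 0.0513
```

```bash
python3 st.py
```

```text
t 9.8167
q [ 0.0337  0.2716 -0.4995 -0.0001 -0.7998  2.6142]
eef_pos [ 0.5    -0.175   0.2553]
ee_rot [-3.1415 -0.      1.0771]
force [ 1.1226 -0.5109 -1.358 ]
moment [-0.1488 -0.3074  0.0041]
width 0.051256882577571425
```

{"fn": "move_arm", "kwargs": {
  "deltas": [
    [0, 0, 0, 0, 0, 0],
    [0, 0, 0, 0, 0, 0],
    [0, 0, 0, 0, 0, 0],
    [0, 0, 0, 0, 0, 0],
    [0, 0, 0, 0, 0, 0]
  ],
  "claw": 50
}}

```text
t: 10.23
eef_pos: [0.5, -0.175, 0.2555]
ee_rot: [-3.142, 0.0, 1.069]
force: [0.2, 0.8, -0.4]
width: 0.0703
```

{"fn": "move_arm", "kwargs": {
  "deltas": [
    [0, 0, 0, 0, 0, -7],
    [0, 0, 0, 0, 0, -7],
    [0, 0, 0, 0, 0, -7],
    [0, 0, 0, 0, 0, -7],
    [0, 0, 0, 0, 0, -7]
  ]
}}

```text
t: 10.65
eef_pos: [0.5, -0.175, 0.2555]
ee_rot: [3.142, -0.0, 0.453]
force: [1.2, 0.1, 0.2]
width: 0.0705
```

{"fn": "move_arm", "kwargs": {
  "deltas": [
    [0, 0, 0, 0, 0, -7],
    [0, 0, 0, 0, 0, -7],
    [0, 0, 0, 0, 0, -7],
    [0, 0, 0, 0, 0, -7],
    [0, 0, 0, 0, 0, -7]
  ]
}}

```text
t: 11.07
eef_pos: [0.5, -0.175, 0.2556]
ee_rot: [-3.142, -0.0, -0.158]
force: [0.4, -0.2, 0.2]
width: 0.0706
```

{"fn": "move_arm", "kwargs": {
  "deltas": [
    [0, 0, 0, 0, 0, -7],
    [0, 0, 0, 0, 0, -7],
    [0, 0, 0, 0, 0, -7],
    [0, 0, 0, 0, 0, -7],
    [0, 0, 0, 0, 0, -7]
  ]
}}

```text
t: 11.48
eef_pos: [0.5, -0.175, 0.2556]
ee_rot: [-3.142, -0.0, -0.769]
force: [-0.4, -0.1, 1.0]
width: 0.0706
```

{"fn": "move_arm", "kwargs": {
  "deltas": [
    [0, 0, 0, 0, 0, -7],
    [0, 0, 0, 0, 0, -7],
    [0, 0, 0, 0, 0, -7],
    [0, 0, 0, 0, 0, -7],
    [0, 0, 0, 0, 0, -7]
  ]
}}

```text
t: 11.9
eef_pos: [0.5, -0.175, 0.2556]
ee_rot: [-3.142, -0.0, -1.38]
force: [-0.0, -0.2, 0.6]
width: 0.0702
```

{"fn": "move_arm", "kwargs": {
  "deltas": [
    [0, 0, 0, 0, 0, -7],
    [0, 0, 0, 0, 0, -7],
    [0, 0, 0, 0, 0, -7],
    [0, 0, 0, 0, 0, -7],
    [0, 0, 0, 0, 0, -7]
  ]
}}

```text
t: 12.32
eef_pos: [0.5, -0.175, 0.2556]
ee_rot: [-3.142, 0.0, -1.99]
force: [0.5, 0.2, 0.3]
width: 0.0705
```

{"fn": "move_arm", "kwargs": {
  "deltas": [
    [0, 0, 0, 0, 0, -7],
    [0, 0, 0, 0, 0, -7],
    [0, 0, 0, 0, 0, -7],
    [0, 0, 0, 0, 0, -7],
    [0, 0, 0, 0, 0, -7]
  ]
}}

```text
t: 12.73
eef_pos: [0.5, -0.175, 0.2555]
ee_rot: [3.142, 0.0, -2.601]
force: [0.5, -0.1, 1.2]
width: 0.07
```

{"fn": "move_arm", "kwargs": {
  "deltas": [
    [0, 0, 0, 0, 0, -7],
    [0, 0, 0, 0, 0, -7],
    [0, 0, 0, 0, 0, -7],
    [0, 0, 0, 0, 0, -7],
    [0, 0, 0, 0, 0, -7]
  ]
}}

```text
t: 13.15
eef_pos: [0.5, -0.175, 0.2555]
ee_rot: [3.142, 0.0, 3.071]
force: [0.9, 0.2, -0.1]
width: 0.0705
```

{"fn": "move_arm", "kwargs": {
  "deltas": [
    [0, 0, 0, 0, 0, -7],
    [0, 0, 0, 0, 0, -7],
    [0, 0, 0, 0, 0, -7],
    [0, 0, 0, 0, 0, -7],
    [0, 0, 0, 0, 0, 0]
  ]
}}

```text
t: 13.57
eef_pos: [0.5, -0.175, 0.2556]
ee_rot: [3.142, 0.0, 2.583]
force: [-0.2, -0.4, 0.3]
width: 0.0705
```

{"fn": "move_arm", "kwargs": {
  "deltas": [
    [0, 0, 0, 0, 0, 0],
    [0, 0, 0, 0, 0, 0],
    [0, 0, 0, 0, 0, 0],
    [0, 0, 0, 0, 0, 0],
    [0, 0, 0, 0, 0, 0]
  ],
  "claw": 255
}}

```text
t: 13.98
eef_pos: [0.5, -0.175, 0.2555]
ee_rot: [-3.142, -0.0, 2.591]
force: [-0.4, 0.9, 0.4]
width: 0.0513
```

{"fn": "move_arm", "kwargs": {
  "deltas": [
    [0, 0, 0, 0, 0, 0],
    [0, 0, 0, 0, 0, 0],
    [0, 0, 0, 0, 0, 0],
    [0, 0, 0, 0, 0, 0],
    [0, 0, 0, 0, 0, 0]
  ]
}}

```text
t: 14.4
eef_pos: [0.5, -0.175, 0.2555]
ee_rot: [-3.142, -0.0, 2.59]
force: [-0.5, -0.3, 0.3]
width: 0.0512
```

```bash
python3 st.py; python3 - <<'E'
from h import *
save('side','s1.png',(250,190,430,330),4)
E
```

```text
t 14.4
q [ 0.0338  0.2712 -0.4994 -0.     -0.8002 -2.1564]
eef_pos [ 0.5    -0.175   0.2555]
ee_rot [-3.1416 -0.      2.5897]
force [-0.4994 -0.3382  0.3   ]
moment [ 0.0431 -0.0271  0.0392]
width 0.05119273267030292
```

{"fn": "move_arm", "kwargs": {
  "deltas": [
    [0, 0, 0.175, 0, 0, 7],
    [0, 0, 0.175, 0, 0, 7],
    [0, 0, 0.175, 0, 0, 7],
    [0, 0, 0.175, 0, 0, 7],
    [0, 0, 0.175, 0, 0, 7]
  ]
}}

```text
t: 14.87
eef_pos: [0.4999, -0.175, 0.2563]
ee_rot: [3.141, -0.0, -3.077]
force: [-0.6, -0.7, -0.3]
width: 0.0516
```

{"fn": "move_arm", "kwargs": {
  "deltas": [
    [0, 0, 0.175, 0, 0, 7],
    [0, 0, 0.175, 0, 0, 7],
    [0, 0, 0.175, 0, 0, 7],
    [0, 0, 0.175, 0, 0, 7],
    [0, 0, 0.175, 0, 0, 7]
  ]
}}

```text
t: 15.28
eef_pos: [0.5, -0.175, 0.2572]
ee_rot: [3.141, -0.0, -2.466]
force: [-0.2, 0.7, 0.2]
width: 0.0518
```

{"fn": "move_arm", "kwargs": {
  "deltas": [
    [0, 0, 0.175, 0, 0, 7],
    [0, 0, 0.175, 0, 0, 7],
    [0, 0, 0.175, 0, 0, 7],
    [0, 0, 0.175, 0, 0, 7],
    [0, 0, 0.175, 0, 0, 7]
  ]
}}

```text
t: 15.7
eef_pos: [0.4999, -0.1751, 0.2582]
ee_rot: [3.141, -0.0, -1.855]
force: [-0.8, -0.8, 1.4]
width: 0.0515
```

{"fn": "move_arm", "kwargs": {
  "deltas": [
    [0, 0, 0.175, 0, 0, 7],
    [0, 0, 0.175, 0, 0, 7],
    [0, 0, 0.175, 0, 0, 7],
    [0, 0, 0.175, 0, 0, 7],
    [0, 0, 0.175, 0, 0, 7]
  ]
}}

```text
t: 16.12
eef_pos: [0.4999, -0.1751, 0.259]
ee_rot: [3.141, -0.0, -1.244]
force: [-1.0, 0.1, -0.9]
width: 0.0515
```

{"fn": "move_arm", "kwargs": {
  "deltas": [
    [0, 0, 0.175, 0, 0, 7],
    [0, 0, 0.175, 0, 0, 7],
    [0, 0, 0.175, 0, 0, 7],
    [0, 0, 0.175, 0, 0, 7],
    [0, 0, 0.175, 0, 0, 7]
  ]
}}

```text
t: 16.53
eef_pos: [0.5, -0.1752, 0.26]
ee_rot: [3.141, -0.0, -0.633]
force: [-0.4, -1.9, 0.6]
width: 0.0511
```

{"fn": "move_arm", "kwargs": {
  "deltas": [
    [0, 0, 0.175, 0, 0, 7],
    [0, 0, 0.175, 0, 0, 7],
    [0, 0, 0.175, 0, 0, 7],
    [0, 0, 0.175, 0, 0, 7],
    [0, 0, 0.175, 0, 0, 7]
  ]
}}

```text
t: 16.95
eef_pos: [0.5002, -0.1751, 0.2609]
ee_rot: [3.141, -0.001, -0.022]
force: [0.2, -1.6, -0.5]
width: 0.0513
```

{"fn": "move_arm", "kwargs": {
  "deltas": [
    [0, 0, 0.1, 0, 0, 4],
    [0, 0, 0.1, 0, 0, 4],
    [0, 0, 0.1, 0, 0, 4],
    [0, 0, 0.1, 0, 0, 4],
    [0, 0, 0, 0, 0, 0]
  ]
}}

```text
t: 17.37
eef_pos: [0.5001, -0.1751, 0.2613]
ee_rot: [3.141, -0.0, 0.254]
force: [0.3, 0.2, 0.9]
width: 0.0511
```

{"fn": "move_arm", "kwargs": {
  "deltas": [
    [0, 0, 0.4, 0, 0, 0],
    [0, 0, 0.4, 0, 0, 0],
    [0, 0, 0.4, 0, 0, 0],
    [0, 0, 0, 0, 0, 0],
    [0, 0, 0, 0, 0, 0]
  ]
}}

```text
t: 17.78
eef_pos: [0.5, -0.175, 0.2623]
ee_rot: [-3.142, 0.0, 0.25]
force: [-0.4, -1.1, -0.9]
width: 0.0514
```

```bash
python3 st.py
```

```text
t 17.7833
q [ 0.0338  0.2624 -0.4921 -0.     -0.8163  1.7873]
eef_pos [ 0.5    -0.175   0.2623]
ee_rot [-3.1416  0.0001  0.2503]
force [-0.4368 -1.1457 -0.8759]
moment [-0.2713 -0.1641 -0.0184]
width 0.051381390881573626
```

{"fn": "move_arm", "kwargs": {
  "deltas": [
    [0, 0, 0.5, 0, 0, 0],
    [0, 0, 0.5, 0, 0, 0],
    [0, 0, 0.5, 0, 0, 0],
    [0, 0, 0.5, 0, 0, 0],
    [0, 0, 0, 0, 0, 0]
  ]
}}

```text
t: 18.2
eef_pos: [0.5, -0.175, 0.2643]
ee_rot: [-3.142, 0.0, 0.251]
force: [1.8, -0.5, -2.9]
width: 0.0515
```

```bash
python3 st.py
```

```text
t 18.2
q [ 0.0338  0.2598 -0.49   -0.0001 -0.8211  1.7879]
eef_pos [ 0.5    -0.175   0.2643]
ee_rot [-3.1415  0.      0.2508]
force [ 1.7747 -0.4965 -2.8866]
moment [-0.2527 -0.276  -0.08  ]
width 0.05148151652156433
```

{"fn": "move_arm", "kwargs": {
  "deltas": [
    [0, 0, 1, 0, 0, 0],
    [0, 0, 1, 0, 0, 0],
    [0, 0, 1, 0, 0, 0],
    [0, 0, 1, 0, 0, 0],
    [0, 0, 1, 0, 0, 0]
  ]
}}

```text
t: 18.62
eef_pos: [0.5, -0.1751, 0.266]
ee_rot: [-3.14, 0.001, 0.25]
force: [16.6, -10.4, -46.5]
width: 0.0514
```

```bash
python3 st.py
```

```text
t 18.6167
q [ 0.0333  0.2581 -0.4869 -0.0013 -0.827   1.788 ]
eef_pos [ 0.5    -0.1751  0.266 ]
ee_rot [-3.1404  0.001   0.2495]
force [ 16.5811 -10.3714 -46.4889]
moment [-3.6434 -5.8368 -0.0118]
width 0.051419332928364404
```

{"fn": "move_arm", "kwargs": {
  "deltas": [
    [0, 0, -1.5, 0, 0, 0],
    [0, 0, -1.5, 0, 0, 0],
    [0, 0, -1.5, 0, 0, 0],
    [0, 0, -1.5, 0, 0, 0],
    [0, 0, 0, 0, 0, 0]
  ]
}}

```text
t: 19.03
eef_pos: [0.5, -0.175, 0.2635]
ee_rot: [3.142, 0.0, 0.251]
force: [0.5, -1.3, -1.4]
width: 0.0513
```

```bash
python3 st.py
```

```text
t 19.0333
q [ 0.0338  0.2607 -0.491   0.0001 -0.819   1.7879]
eef_pos [ 0.5    -0.175   0.2635]
ee_rot [3.1415 0.     0.251 ]
force [ 0.4545 -1.2738 -1.4104]
moment [-0.1944 -0.1436  0.0155]
width 0.051265941988409364
```

{"fn": "move_arm", "kwargs": {
  "deltas": [
    [0, 0, 0.1, 0, 0, 5],
    [0, 0, 0.1, 0, 0, 5],
    [0, 0, 0.1, 0, 0, 5],
    [0, 0, 0, 0, 0, 0],
    [0, 0, 0, 0, 0, 0]
  ]
}}

```text
t: 19.45
eef_pos: [0.5001, -0.175, 0.2642]
ee_rot: [3.141, -0.001, 0.51]
force: [-0.4, -1.4, -1.2]
width: 0.0513
```

{"fn": "move_arm", "kwargs": {
  "deltas": [
    [0, 0, 0.5, 0, 0, 0],
    [0, 0, 0.5, 0, 0, 0],
    [0, 0, 0.5, 0, 0, 0],
    [0, 0, 0.5, 0, 0, 0],
    [0, 0, 0, 0, 0, 0]
  ]
}}

```text
t: 19.87
eef_pos: [0.5001, -0.1751, 0.2658]
ee_rot: [3.141, -0.0, 0.512]
force: [0.0, -2.3, -1.1]
width: 0.051
```

```bash
python3 st.py
```

```text
t 19.8667
q [ 0.0337  0.258  -0.4884  0.0001 -0.8243  2.0492]
eef_pos [ 0.5001 -0.1751  0.2658]
ee_rot [ 3.1415 -0.0001  0.5122]
force [ 0.0314 -2.2931 -1.065 ]
moment [-0.5105 -0.3545  0.0478]
width 0.051038973710107856
```

{"fn": "move_arm", "kwargs": {
  "deltas": [
    [0, 0, 0.6, 0, 0, 0],
    [0, 0, 0.6, 0, 0, 0],
    [0, 0, 0.6, 0, 0, 0],
    [0, 0, 0.6, 0, 0, 0],
    [0, 0, 0, 0, 0, 0]
  ]
}}

```text
t: 20.28
eef_pos: [0.5001, -0.175, 0.2683]
ee_rot: [3.141, -0.0, 0.513]
force: [0.4, -1.5, -2.3]
width: 0.0515
```

```bash
python3 st.py
```

```text
t 20.2833
q [ 0.0338  0.2548 -0.4857  0.0001 -0.8301  2.0497]
eef_pos [ 0.5001 -0.175   0.2683]
ee_rot [ 3.1414 -0.0001  0.5127]
force [ 0.3641 -1.4812 -2.3401]
moment [-0.588  -0.3718 -0.017 ]
width 0.05148440017364985
```

{"fn": "move_arm", "kwargs": {
  "deltas": [
    [0, 0, 0.7, 0, 0, 0],
    [0, 0, 0.7, 0, 0, 0],
    [0, 0, 0.7, 0, 0, 0],
    [0, 0, 0.7, 0, 0, 0],
    [0, 0, 0, 0, 0, 0]
  ]
}}

```text
t: 20.7
eef_pos: [0.5, -0.175, 0.2711]
ee_rot: [-3.142, -0.0, 0.513]
force: [0.3, -0.5, -1.3]
width: 0.0512
```

```bash
python3 st.py
```

```text
t 20.7
q [ 0.0338  0.2512 -0.4827 -0.0001 -0.8369  2.0497]
eef_pos [ 0.5    -0.175   0.2711]
ee_rot [-3.1416 -0.0001  0.5127]
force [ 0.3113 -0.502  -1.2598]
moment [-0.316  -0.3068  0.021 ]
width 0.051244846876648265
```

{"fn": "move_arm", "kwargs": {
  "deltas": [
    [0, 0, 13, 0, 0, 0],
    [0, 0, 13, 0, 0, 0],
    [0, 0, 13, 0, 0, 0],
    [0, 0, 13, 0, 0, 0],
    [0, 0, 13, 0, 0, 0]
  ]
}}

```text
t: 21.12
eef_pos: [0.4996, -0.1749, 0.3363]
ee_rot: [-3.141, 0.001, 0.513]
force: [0.3, -0.5, -1.2]
width: 0.0513
```

{"fn": "move_arm", "kwargs": {
  "deltas": [
    [24, 17, 0, 0, 0, 0],
    [24, 17, 0, 0, 0, 0],
    [24, 17, 0, 0, 0, 0],
    [24, 17, 0, 0, 0, 0],
    [24, 17, 0, 0, 0, 0]
  ]
}}

```text
t: 21.53
eef_pos: [0.6206, -0.089, 0.3358]
ee_rot: [-3.141, 0.001, 0.512]
force: [0.2, 0.0, -1.3]
width: 0.0512
```

{"fn": "move_arm", "kwargs": {
  "deltas": [
    [0, 0, -25, 0, 0, 0],
    [0, 0, -25, 0, 0, 0],
    [0, 0, -25, 0, 0, 0],
    [0, 0, -25, 0, 0, 0],
    [0, 0, -15, 0, 0, 0]
  ]
}}

```text
t: 21.95
eef_pos: [0.6188, -0.0899, 0.2178]
ee_rot: [-3.139, 0.004, 0.512]
force: [-0.2, 0.0, -1.8]
width: 0.0515
```

```bash
python3 st.py; python3 - <<'E'
from h import *
save('side','s2.png',(250,100,480,330),3)
for x in arm.spot_point('cap_c','side')[:4]: print(x)
E
```

```text
t 21.95
q [ 0.1673  0.4519 -0.3162 -0.0011 -0.8068  1.9165]
eef_pos [ 0.6188 -0.0899  0.2178]
ee_rot [-3.1394  0.0036  0.5122]
force [-0.1599  0.011  -1.7949]
moment [-0.0131  0.0514 -0.0203]
width 0.05152832921996017
{'xy': [309.8, 301.5], 'score': 0.95}
{'xy': [367.0, 224.8], 'score': 0.93}
{'xy': [390.4, 265.0], 'score': 0.66}
{'xy': [319.8, 240.6], 'score': 0.5}
```

View pics/s2.png

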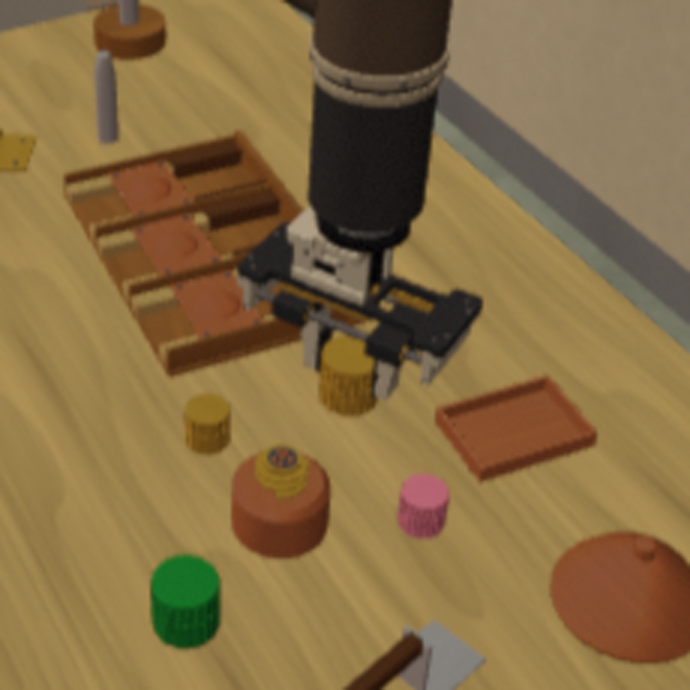

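The cap is held (366,226 in the full frame) and the pot neck is bare at (344,257). Lowering it now.

{"fn": "move_arm", "kwargs": {
  "deltas": [
    [0, 0, -4, 0, 0, 0],
    [0, 0, -4, 0, 0, 0],
    [0, 0, -4, 0, 0, 0],
    [0, 0, -3, 0, 0, 0],
    [0, 0, 0, 0, 0, 0]
  ]
}}

```text
t: 22.47
eef_pos: [0.6199, -0.09, 0.2059]
ee_rot: [-3.142, -0.0, 0.513]
force: [-0.1, 0.8, -1.9]
width: 0.0516
```

{"fn": "move_arm", "kwargs": {
  "deltas": [
    [0, 0, -0.7, 0, 0, 0],
    [0, 0, -0.7, 0, 0, 0],
    [0, 0, -0.7, 0, 0, 0],
    [0, 0, 0, 0, 0, 0],
    [0, 0, 0, 0, 0, 0]
  ]
}}

```text
t: 22.88
eef_pos: [0.62, -0.09, 0.2039]
ee_rot: [3.142, -0.0, 0.513]
force: [0.3, 0.7, -1.9]
width: 0.0517
```

```bash
python3 st.py
```

```text
t 22.8833
q [ 0.167   0.4697 -0.3269  0.     -0.7741  1.9165]
eef_pos [ 0.62   -0.09    0.2039]
ee_rot [ 3.1415 -0.0001  0.5127]
force [ 0.2533  0.6654 -1.9152]
moment [-0.0417 -0.0634  0.0008]
width 0.0517197176440335
```

{"fn": "move_arm", "kwargs": {
  "deltas": [
    [0, 0, -0.7, 0, 0, 0],
    [0, 0, -0.7, 0, 0, 0],
    [0, 0, -0.7, 0, 0, 0],
    [0, 0, -0.7, 0, 0, 0],
    [0, 0, 0, 0, 0, 0]
  ]
}}

```text
t: 23.3
eef_pos: [0.6199, -0.09, 0.2008]
ee_rot: [-3.141, 0.0, 0.513]
force: [0.7, 0.3, -0.6]
width: 0.0517
```

{"fn": "move_arm", "kwargs": {
  "deltas": [
    [0, 0, -0.4, 0, 0, 0],
    [0, 0, -0.4, 0, 0, 0],
    [0, 0, -0.4, 0, 0, 0],
    [0, 0, 0, 0, 0, 0],
    [0, 0, 0, 0, 0, 0]
  ]
}}

```text
t: 23.72
eef_pos: [0.62, -0.09, 0.1998]
ee_rot: [-3.142, 0.0, 0.513]
force: [-0.8, 0.5, -1.4]
width: 0.0515
```

```bash
python3 st.py
```

```text
t 23.7167
q [ 0.167   0.4749 -0.33   -0.     -0.766   1.9166]
eef_pos [ 0.62   -0.09    0.1998]
ee_rot [-3.1416  0.0001  0.5127]
force [-0.7728  0.4717 -1.4477]
moment [-0.0404  0.0074 -0.021 ]
width 0.05147463812068621
```

{"fn": "move_arm", "kwargs": {
  "deltas": [
    [0, 0, -0.5, 0, 0, 0],
    [0, 0, -0.5, 0, 0, 0],
    [0, 0, -0.5, 0, 0, 0],
    [0, 0, 0, 0, 0, 0],
    [0, 0, 0, 0, 0, 0]
  ]
}}

```text
t: 24.13
eef_pos: [0.6199, -0.09, 0.1995]
ee_rot: [3.141, -0.0, 0.513]
force: [-4.2, 0.9, 8.3]
width: 0.0512
```

{"fn": "move_arm", "kwargs": {
  "deltas": [
    [0, 0, -0.4, 0, 0, 0],
    [0, 0, -0.4, 0, 0, 0],
    [0, 0, 0, 0, 0, 0],
    [0, 0, 0, 0, 0, 0],
    [0, 0, 0, 0, 0, 0]
  ]
}}

```text
t: 24.55
eef_pos: [0.6199, -0.09, 0.1994]
ee_rot: [3.141, -0.0, 0.513]
force: [-7.0, 0.7, 14.8]
width: 0.0513
```

```bash
python3 st.py
```

```text
t 24.55
q [ 0.1671  0.475  -0.3312  0.0006 -0.764   1.9166]
eef_pos [ 0.6199 -0.09    0.1994]
ee_rot [ 3.141  -0.0004  0.5133]
force [-7.0464  0.6965 14.8461]
moment [0.621  2.2467 0.0314]
width 0.05127537723928706
```

{"fn": "move_arm", "kwargs": {
  "deltas": [
    [0, 0, 0.6, 0, 0, 0],
    [0, 0, 0, 0, 0, 0],
    [0, 0, 0, 0, 0, 0],
    [0, 0, 0, 0, 0, 0],
    [0, 0, 0, 0, 0, 0]
  ],
  "claw": 0
}}

```text
t: 24.97
eef_pos: [0.6201, -0.09, 0.1978]
ee_rot: [-3.142, 0.0, 0.513]
force: [0.6, 0.5, 0.5]
width: 0.0794
```

{"fn": "move_arm", "kwargs": {
  "deltas": [
    [0, 0, 10, 0, 0, 0],
    [0, 0, 20, 0, 0, 0],
    [0, 0, 30, 0, 0, 0],
    [0, 0, 35, 0, 0, 0],
    [0, 0, 35, 0, 0, 0]
  ]
}}

```text
t: 25.38
eef_pos: [0.6197, -0.0901, 0.3297]
ee_rot: [-3.141, 0.001, 0.513]
force: [0.2, 0.8, 0.2]
width: 0.0874
```

```bash
python3 st.py; python3 - <<'E'
from h import *
np.set_printoptions(precision=4,suppress=True)
for c in('top','side'):
  im=save(c,c+'3.png')
  for n in['lifter_grip','lifter_tip','cap_c']:
    for x in arm.spot_point(n,c)[:3]: print(n,c,np.round(x['xy'],1),x['score'],at_z(c,x['xy'],{'lifter_grip':.05,'lifter_tip':.0025,'cap_c':.025}[n]))
a=cv2.imread('pics/top3.png')[160:270,370:480];b=cv2.imread('pics/side3.png')[190:380,300:490]
cv2.imwrite('pics/v3.png',np.hstack([cv2.resize(a,(400,400),interpolation=2),cv2.resize(b,(400,400),interpolation=2)]))
E
```

```text
t 25.3833
q [ 0.1669  0.3354 -0.2018  0.0002 -1.0347  1.9166]
eef_pos [ 0.6197 -0.0901  0.3297]
ee_rot [-3.1413  0.0011  0.5128]
force [0.2079 0.774  0.2418]
moment [ 0.0162 -0.195   0.0416]
width 0.08741223036195188
lifter_grip top [439.3 224.4] 0.57 [ 0.4627 -0.3676  0.05  ]
lifter_tip top [427.1 192.6] 0.73 [ 0.5666 -0.3441  0.0025]
cap_c top [393.6 246.2] 0.83 [ 0.3929 -0.2286  0.025 ]
cap_c top [393.1 183.4] 0.71 [ 0.5932 -0.2286  0.025 ]
cap_c top [341.9 213.9] 0.62 [ 0.494  -0.0642  0.025 ]
lifter_grip side [376. 328.] 0.58 [ 0.466  -0.3768  0.05  ]
lifter_tip side [404.  314.8] 0.66 [ 0.5623 -0.3488  0.0025]
cap_c side [310.3 301.2] 0.94 [ 0.3829 -0.2343  0.025 ]
cap_c side [365.6 229.9] 0.92 [ 0.6165 -0.0902  0.025 ]
cap_c side [320.  243.5] 0.64 [ 0.4861 -0.0804  0.025 ]
```

View pics/v3.png

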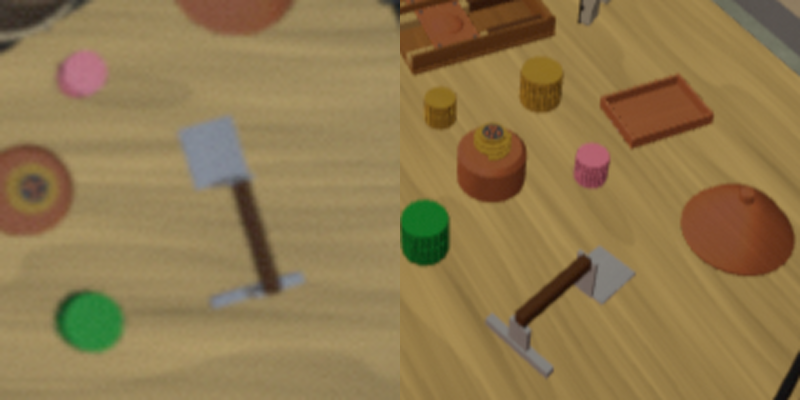

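```bash
python3 - <<'E'
from h import *
np.set_printoptions(precision=4,suppress=True)
k=110/400
T=lambda x,y,z:at_z('top',(370+x*k,160+y*k),z)
f=T(206.5,125,.0025); b=T(257,291,.006); h1=T(241,183,.059);h2=T(271,290,.059)
print(f,b,h1,h2)
d=(f-b)[:2]; print('len',np.linalg.norm(d),'exp .155; yaw',np.arctan2(d[1],d[0]), 'grip',f[:2]-d/np.linalg.norm(d)*.098)
e=(h1-h2)[:2]; print('hlen',np.linalg.norm(e),np.arctan2(e[1],e[0]), (h2[:2]+h1[:2])/2+e/np.linalg.norm(e)*.009)
c=(T(231,117,.0025)-T(182,133,.0025)); print('edge',np.linalg.norm(c),np.arctan2(c[1],c[0])+np.pi/2)
S=lambda x,y,z:at_z('side',(300+(x-400)*.475,190+y*.475),z)
g1=S(587,260,.059);g2=S(518,320,.059);e=(g1-g2)[:2]; print('side',np.linalg.norm(e),np.arctan2(e[1],e[0]),(g1[:2]+g2[:2])/2+e/np.linalg.norm(e)*.009)
E
```

```text
[ 0.5608 -0.343   0.0025] [ 0.413  -0.3849  0.006 ] [ 0.5062 -0.3561  0.059 ] [ 0.4152 -0.3803  0.059 ]
len 0.1535431759743984 exp .155; yaw 0.2761063375619449 grip [ 0.4665 -0.3697]
hlen 0.09420952313023705 0.25967493592600555 [ 0.4694 -0.3659]
edge 0.04676697502180082 0.32212871972443846
side 0.1012596444768827 0.28511554418557805 [ 0.4657 -0.3751]
```

{"fn": "move_arm", "kwargs": {
  "deltas": [
    [-17, -31, 0, 0, 0, -1.55],
    [-17, -31, 0, 0, 0, -1.55],
    [-17, -31, 0, 0, 0, -1.55],
    [-17, -31, 0, 0, 0, -1.55],
    [-17, -31, 0, 0, 0, -1.55]
  ]
}}

```text
t: 26.2
eef_pos: [0.5339, -0.2461, 0.327]
ee_rot: [-3.141, 0.002, 0.377]
force: [1.3, -0.6, 0.5]
width: 0.0877
```

{"fn": "move_arm", "kwargs": {
  "deltas": [
    [-17, -31, 0, 0, 0, -1.55],
    [-17, -31, 0, 0, 0, -1.55],
    [-17, -31, -10, 0, 0, -1.55],
    [-17, -31, -20, 0, 0, -1.55],
    [0, 0, -25, 0, 0, 0]
  ]
}}

```text
t: 26.62
eef_pos: [0.4646, -0.3731, 0.2729]
ee_rot: [3.14, -0.0, 0.264]
force: [0.9, 0.6, 0.3]
width: 0.0873
```

{"fn": "move_arm", "kwargs": {
  "deltas": [
    [0, 0, -25, 0, 0, 0],
    [0, 0, -25, 0, 0, 0],
    [0, 0, -15, 0, 0, 0],
    [0, 0, 0, 0, 0, 0],
    [0, 0, 0, 0, 0, 0]
  ]
}}

```text
t: 27.03
eef_pos: [0.4667, -0.369, 0.2068]
ee_rot: [-3.14, 0.003, 0.269]
force: [0.2, -0.9, 0.9]
width: 0.0877
```

```bash
python3 st.py
```

```text
t 27.0333
q [-0.3407  0.426  -0.3972  0.0003 -0.7512  2.1806]
eef_pos [ 0.4667 -0.369   0.2068]
ee_rot [-3.1397  0.0029  0.2693]
force [ 0.1944 -0.8611  0.9361]
moment [-0.0822 -0.1102  0.0442]
width 0.08768223712351272
```

{"fn": "move_arm", "kwargs": {
  "deltas": [
    [0, 0, 0, 0, 0, 0],
    [0, 0, 0, 0, 0, 0],
    [0, 0, 0, 0, 0, 0],
    [0, 0, 0, 0, 0, 0],
    [0, 0, 0, 0, 0, 0]
  ],
  "claw": 255,
  "squeeze": 55
}}

```text
t: 27.45
eef_pos: [0.4672, -0.369, 0.2089]
ee_rot: [3.141, -0.001, 0.269]
force: [-0.2, -0.3, 0.0]
width: 0.0599
```

{"fn": "move_arm", "kwargs": {
  "deltas": [
    [0, 0, 0, 0, 0, 0],
    [0, 0, 0, 0, 0, 0],
    [0, 0, 0, 0, 0, 0],
    [0, 0, 0, 0, 0, 0],
    [0, 0, 0, 0, 0, 0]
  ]
}}

```text
t: 27.87
eef_pos: [0.467, -0.369, 0.208]
ee_rot: [-3.142, 0.0, 0.269]
force: [0.7, -0.7, 0.1]
width: 0.027
```

```bash
python3 st.py
```

```text
t 27.8667
q [-0.3406  0.4239 -0.3969  0.     -0.7502  2.1806]
eef_pos [ 0.467 -0.369  0.208]
ee_rot [-3.1415  0.0001  0.2692]
force [ 0.6896 -0.7121  0.0766]
moment [-0.0096 -0.029   0.0348]
width 0.026990267530294636
```

{"fn": "move_arm", "kwargs": {
  "deltas": [
    [0, 0, 0, 0, 0, 0],
    [0, 0, 0, 0, 0, 0],
    [0, 0, 0, 0, 0, 0],
    [0, 0, 0, 0, 0, 0],
    [0, 0, 0, 0, 0, 0]
  ]
}}

```text
t: 28.28
eef_pos: [0.4671, -0.3691, 0.2081]
ee_rot: [3.142, -0.0, 0.269]
force: [-0.5, -1.4, -0.9]
width: 0.0137
```

{"fn": "move_arm", "kwargs": {
  "deltas": [
    [0, 0, 0, 0, 0, 0],
    [0, 0, 2, 0, 0, 0],
    [0, 0, 10, 0, 0, 0],
    [0, 0, 20, 0, 0, 0],
    [0, 0, 30, 0, 0, 0]
  ]
}}

```text
t: 28.7
eef_pos: [0.466, -0.3685, 0.2689]
ee_rot: [-3.138, 0.004, 0.269]
force: [0.6, -0.1, -0.8]
width: 0.0136
```

{"fn": "move_arm", "kwargs": {
  "deltas": [
    [0, 0, 30, 0, 0, 0],
    [0, 0, 8, 0, 0, 0],
    [0, 0, 0, 0, 0, 0],
    [0, 0, 0, 0, 0, 0],
    [0, 0, 0, 0, 0, 0]
  ]
}}

```text
t: 29.12
eef_pos: [0.4664, -0.3687, 0.307]
ee_rot: [-3.14, 0.001, 0.269]
force: [-0.0, -0.7, -1.8]
width: 0.0137
```

```bash
python3 st.py;  python3 - <<'E'
from h import *
np.set_printoptions(precision=4,suppress=True)
for c in('top','side'):
  im=save(c,c+'4.png')
  for n in['step','slot','panel0_c','panel1_c','panel2_c']:
    for x in arm.spot_point(n,c)[:1]: print(n,c,np.round(x['xy'],1),x['score'],at_z(c,x['xy'],{'step':.025,'slot':.013}.get(n,.022)))
a=cv2.imread('pics/top4.png')[130:225,210:335]
b=cv2.imread('pics/side4.png')[140:225,260:380]
cv2.imwrite('pics/a4.png',cv2.resize(a,None,fx=6.4,fy=6.0,interpolation=2))
cv2.imwrite('pics/b4.png',cv2.resize(b,None,fx=6.4,fy=6.4,interpolation=2))
E
```

```text
t 29.1167
q [-0.3406  0.3087 -0.2996 -0.0007 -0.9644  2.1806]
eef_pos [ 0.4664 -0.3687  0.307 ]
ee_rot [-3.1401  0.0012  0.2689]
force [-0.0346 -0.6548 -1.826 ]
moment [-0.0818  0.0145 -0.022 ]
width 0.013717083045412706
step top [266.9 174.4] 0.92 [0.6184 0.1766 0.025 ]
slot top [268. 194.] 0.89 [0.5565 0.1732 0.013 ]
panel0_c top [304.5 194. ] 0.58 [0.5568 0.0556 0.022 ]
panel1_c top [270.7 187. ] 0.7 [0.5783 0.164  0.022 ]
panel2_c top [235.8 181.2] 0.66 [0.5959 0.2759 0.022 ]
step side [322.5 175.6] 0.62 [0.6247 0.1744 0.025 ]
slot side [302.3 185.6] 0.57 [0.5554 0.1718 0.013 ]
panel0_c side [324.9 201.6] 0.67 [0.5762 0.0653 0.022 ]
panel1_c side [306.4 179.2] 0.85 [0.5751 0.184  0.022 ]
panel2_c side [296.8 162.9] 0.64 [0.585  0.2742 0.022 ]
```

View pics/a4.png

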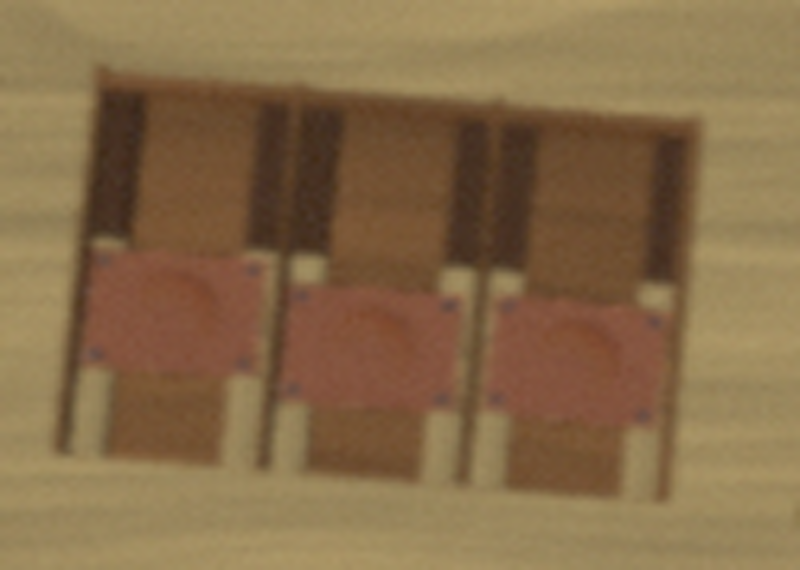

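View pics/b4.png

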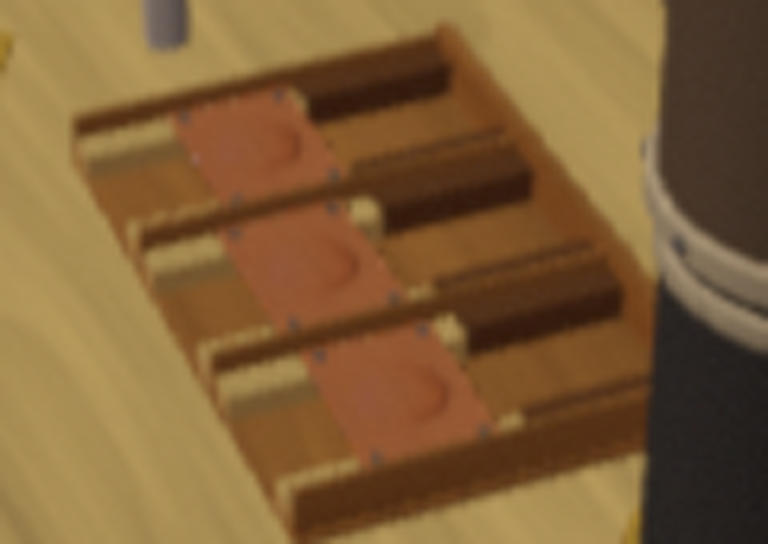

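```bash
cat > board2.py <<'E'
from h import *
from scipy.optimize import least_squares
np.set_printoptions(precision=4,suppress=True)
t=[]
for (px,py),o in [((110,238),(0,138,25)),((262,250),(0,62,25)),((312,252),(0,38,25)),((460,265),(0,-38,25)),((508,268),(0,-62,25)),((657,283),(0,-138,25)),
 ((107,462),(-116,130,20)),((224,468),(-116,70,20)),((303,475),(-116,30,20)),((421,482),(-116,-30,20)),((503,488),(-116,-70,20)),((621,495),(-116,-130,20)),
 ((97,68),(92,154,36)),((700,120),(92,-154,36)),((58,452),(-116,154,32)),((667,500),(-116,-154,32))]:
    t.append((210+px/6.4,130+py/6.0)+tuple(np.array(o)/1000))
s=[(260+px/6.4,140+py/6.4)+tuple(np.array(o)/1000) for (px,py),o in [((75,122),(-116,152,32)),((136,228),(-116,50,32)),((205,350),(-116,-50,32)),((288,492),(-116,-152,32)),((445,25),(92,154,36))]]
def pt(v,o): c,n=np.cos(v[2]),np.sin(v[2]); return [v[0]+c*o[0]-n*o[1],v[1]+n*o[0]+c*o[1],o[2]]
def res(v,cams): return np.concatenate([proj(cam,pt(v,p[2:]))-p[:2] for cam,P in(('top',t),('side',s)) if cam in cams for p in P])
for c in (('top','side'),('top',),('side',)):
    q=least_squares(res,[.61,.17,-.08],args=(c,),loss='soft_l1'); print(c,q.x); print(np.round(res(q.x,c).reshape(-1,2),1).tolist())
E
python3 board2.py
```

```text
('top', 'side') [ 0.6213  0.1662 -0.0751]
[[-0.0, 0.2], [-0.1, 0.2], [-0.4, 0.5], [0.1, 0.4], [0.1, 0.5], [0.4, -0.0], [-0.4, -0.7], [0.1, -0.1], [0.3, -0.3], [0.6, 0.1], [0.2, 0.2], [0.5, 0.6], [-0.8, -0.8], [1.1, -1.3], [-1.1, 0.1], [0.9, 0.2], [-1.5, -1.6], [-0.4, -0.3], [0.2, -0.1], [0.3, -0.4], [0.7, -1.7]]
('top',) [ 0.6214  0.1665 -0.0747]
[[-0.1, 0.2], [-0.2, 0.2], [-0.5, 0.5], [0.0, 0.3], [-0.0, 0.5], [0.3, -0.1], [-0.5, -0.7], [-0.0, -0.2], [0.2, -0.3], [0.5, 0.1], [0.1, 0.1], [0.4, 0.5], [-0.9, -0.8], [1.0, -1.4], [-1.2, 0.1], [0.8, 0.2]]
('side',) [ 0.6202  0.1629 -0.08  ]
[[-1.2, -1.1], [-0.3, 0.2], [0.2, 0.6], [0.1, 0.4], [1.1, -1.2]]
```

{"fn": "move_arm", "kwargs": {
  "deltas": [
    [-4, 37, 0, 0, 0, -1.64],
    [-4, 37, 0, 0, 0, -1.64],
    [-4, 37, 0, 0, 0, -1.64],
    [-4, 37, 0, 0, 0, -1.64],
    [-4, 37, 0, 0, 0, -1.64]
  ]
}}

```text
t: 30.13
eef_pos: [0.4465, -0.1827, 0.3082]
ee_rot: [3.141, -0.0, 0.124]
force: [1.0, 1.3, -1.0]
width: 0.0133
```

{"fn": "move_arm", "kwargs": {
  "deltas": [
    [-4, 38, 0, 0, 0, -1.64],
    [-4, 38, 0, 0, 0, -1.64],
    [-4, 38, 0, 0, 0, -1.64],
    [-4, 38, 0, 0, 0, -1.64],
    [-4, 38, 0, 0, 0, -1.64]
  ]
}}

```text
t: 30.55
eef_pos: [0.4264, 0.0076, 0.3085]
ee_rot: [-3.141, -0.001, -0.018]
force: [0.3, 0.3, -1.2]
width: 0.0136
```

{"fn": "move_arm", "kwargs": {
  "deltas": [
    [-3, 37, -10, 0, 0, -1.64],
    [-3, 37, -15, 0, 0, -1.64],
    [0, 0, -15, 0, 0, 0],
    [0, 0, -10, 0, 0, 0],
    [0, 0, 0, 0, 0, 0]
  ]
}}

```text
t: 30.97
eef_pos: [0.4202, 0.0805, 0.2565]
ee_rot: [3.14, 0.002, -0.073]
force: [0.1, -0.2, -0.6]
width: 0.0139
```

```bash
python3 st.py;  python3 - <<'E'
from h import *
save('top','t5.png')
a=cv2.imread('pics/t5.png')[130:255,210:335]
cv2.imwrite('pics/a5.png',cv2.resize(a,None,fx=4.8,fy=4.8,interpolation=2))
E
```

```text
t 30.9667
q [ 0.6539  0.1132 -0.71   -0.0006 -0.7505  0.8447]
eef_pos [0.4202 0.0805 0.2565]
ee_rot [ 3.1399  0.0025 -0.0725]
force [ 0.077  -0.2331 -0.6464]
moment [-0.113   0.1228 -0.0068]
width 0.013878532407408183
```

View pics/a5.png

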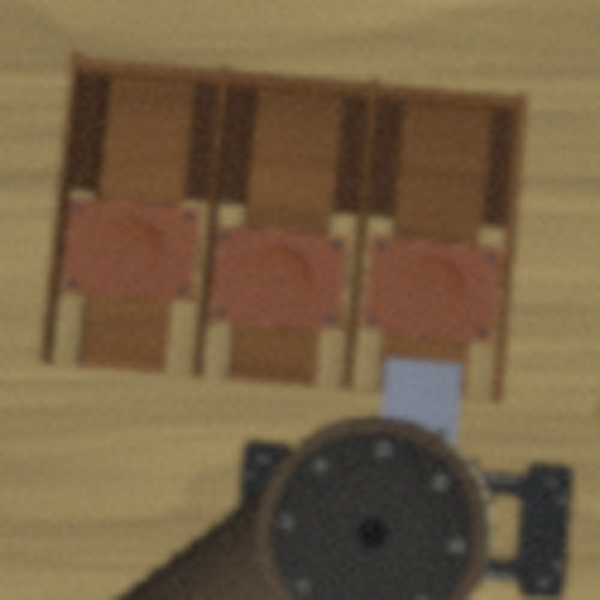

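{"fn": "move_arm", "kwargs": {
  "deltas": [
    [0, 0, -10, 0, 0, 0],
    [0, 0, -10, 0, 0, 0],
    [0, 0, -10, 0, 0, 0],
    [0, 0, -10, 0, 0, 0],
    [0, 0, 0, 0, 0, 0]
  ]
}}

```text
t: 31.43
eef_pos: [0.421, 0.0793, 0.2176]
ee_rot: [3.141, 0.001, -0.076]
force: [-0.2, -0.7, -1.2]
width: 0.0136
```

{"fn": "move_arm", "kwargs": {
  "deltas": [
    [0, 0, 0, 0, 0, 0],
    [10, -0.75, 0, 0, 0, 0],
    [10, -0.75, 0, 0, 0, 0],
    [10, -0.75, 0, 0, 0, 0],
    [10, -0.75, 0, 0, 0, 0]
  ]
}}

```text
t: 31.85
eef_pos: [0.4626, 0.077, 0.2187]
ee_rot: [-3.141, -0.001, -0.074]
force: [-0.7, 0.9, -1.2]
width: 0.0137
```

```bash
python3 st.py
```

```text
t 31.85
q [ 0.5864  0.2377 -0.6683  0.0003 -0.6633  0.9099]
eef_pos [0.4626 0.077  0.2187]
ee_rot [-3.1408 -0.0013 -0.0743]
force [-0.6577  0.9253 -1.2164]
moment [-0.0232  0.0257 -0.0557]
width 0.013706585133749054
```

{"fn": "move_arm", "kwargs": {
  "deltas": [
    [8, -0.6, 0, 0, 0, 0],
    [8, -0.6, 0, 0, 0, 0],
    [7, -0.5, 0, 0, 0, 0],
    [6, -0.4, 0, 0, 0, 0],
    [4, -0.3, 0, 0, 0, 0]
  ]
}}

```text
t: 32.27
eef_pos: [0.4945, 0.0744, 0.2178]
ee_rot: [3.141, 0.001, -0.075]
force: [-1.3, -0.0, -0.5]
width: 0.0131
```

{"fn": "move_arm", "kwargs": {
  "deltas": [
    [2, -0.15, 0, 0, 0, 0],
    [2, -0.15, 0, 0, 0, 0],
    [2, -0.15, 0, 0, 0, 0],
    [2, -0.15, 0, 0, 0, 0],
    [1, -0.1, 0, 0, 0, 0]
  ]
}}

```text
t: 32.68
eef_pos: [0.5031, 0.0739, 0.2181]
ee_rot: [-3.142, -0.0, -0.074]
force: [-0.5, 0.2, -1.3]
width: 0.0136
```

```bash
python3 st.py
```

```text
t 32.6833
q [ 0.5326  0.2944 -0.5828 -0.     -0.6935  0.9641]
eef_pos [0.5031 0.0739 0.2181]
ee_rot [-3.1415 -0.0001 -0.0741]
force [-0.4914  0.1548 -1.3145]
moment [0.0123 0.3303 0.0283]
width 0.013624745853042608
```

{"fn": "move_arm", "kwargs": {
  "deltas": [
    [1, -0.1, 0, 0, 0, 0],
    [1, -0.1, 0, 0, 0, 0],
    [1, 0, 0, 0, 0, 0],
    [0, 0, 0, 0, 0, 0],
    [0, 0, 0, 0, 0, 0]
  ]
}}

```text
t: 33.1
eef_pos: [0.5051, 0.0735, 0.2178]
ee_rot: [3.141, 0.002, -0.075]
force: [-6.2, 0.7, 0.9]
width: 0.0136
```

```bash
python3 st.py;python3 - <<'E'
from h import *
save('side','s6.png',(260,140,380,225),6.4)
E
```

```text
t 33.1
q [ 0.5295  0.2981 -0.5775 -0.0011 -0.6974  0.9676]
eef_pos [0.5051 0.0735 0.2178]
ee_rot [ 3.141   0.0022 -0.0746]
force [-6.1746  0.7343  0.8798]
moment [0.7878 2.1332 0.0961]
width 0.013634078933020613
```

View pics/s6.png

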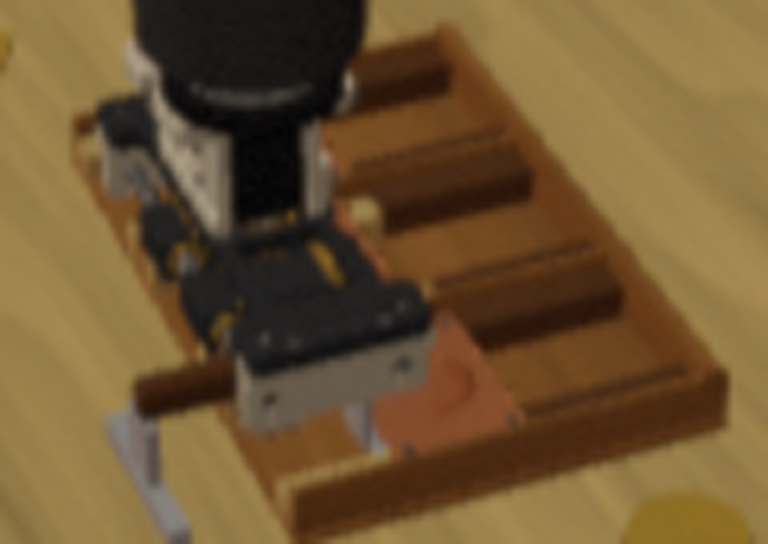

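{"fn": "move_arm", "kwargs": {
  "deltas": [
    [-9.5, 0.7, 0, 0, 0, 0],
    [-9.5, 0.7, 0, 0, 0, 0],
    [-9.5, 0.7, 0, 0, 0, 0],
    [-9, 0.7, 0, 0, 0, 0],
    [0, 0, 0, 0, 0, 0]
  ]
}}

```text
t: 33.57
eef_pos: [0.4664, 0.0762, 0.2182]
ee_rot: [3.142, 0.001, -0.074]
force: [0.4, 0.1, -1.4]
width: 0.0136
```

{"fn": "move_arm", "kwargs": {
  "deltas": [
    [0, 0, 1.5, 0, 0, 0],
    [0, 0, 1.5, 0, 0, 0],
    [0, 0, 1.5, 0, 0, 0],
    [0, 0, 1.5, 0, 0, 0],
    [0, 0, 1.5, 0, 0, 0]
  ]
}}

```text
t: 33.98
eef_pos: [0.4688, 0.0765, 0.2257]
ee_rot: [-3.142, -0.0, -0.074]
force: [0.2, -0.7, -1.5]
width: 0.0135
```

{"fn": "move_arm", "kwargs": {
  "deltas": [
    [0.2, 0, 4, 0, 0, 0],
    [0.5, 0, 4, 0, 0, 0],
    [0.9, 0, 4, 0, 0, 0],
    [1.2, -0.1, 4, 0, 0, 0],
    [1.6, -0.1, 3.8, 0, 0, 0]
  ]
}}

```text
t: 34.4
eef_pos: [0.4728, 0.0761, 0.2458]
ee_rot: [3.141, 0.0, -0.074]
force: [-1.0, -0.3, -2.1]
width: 0.0137
```

```bash
python3 st.py;python3 - <<'E'
from h import *
save('side','s7.png',(260,140,380,225),6.4)
E
```

```text
t 34.4
q [ 0.5717  0.2099 -0.618  -0.0003 -0.7434  0.9248]
eef_pos [0.4728 0.0761 0.2458]
ee_rot [ 3.1415  0.0005 -0.0745]
force [-1.0035 -0.3302 -2.0548]
moment [0.0195 0.5389 0.0406]
width 0.013696119187764073
```

View pics/s7.png

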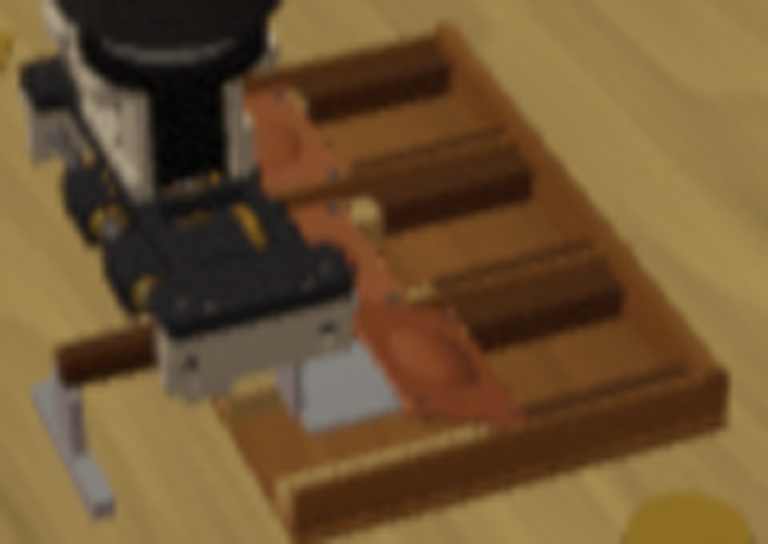

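{"fn": "move_arm", "kwargs": {
  "deltas": [
    [1.9, -0.1, 3.6, 0, 0, 0],
    [2.2, -0.2, 3.5, 0, 0, 0],
    [2.5, -0.2, 3.2, 0, 0, 0],
    [2.8, -0.2, 3, 0, 0, 0],
    [3, -0.2, 2.8, 0, 0, 0]
  ]
}}

```text
t: 34.87
eef_pos: [0.4857, 0.0754, 0.2619]
ee_rot: [-3.141, -0.0, -0.074]
force: [-0.8, -0.3, -1.6]
width: 0.0135
```

{"fn": "move_arm", "kwargs": {
  "deltas": [
    [3.2, -0.2, 2.5, 0, 0, 0],
    [3.5, -0.3, 2.2, 0, 0, 0],
    [3.6, -0.3, 1.9, 0, 0, 0],
    [3.8, -0.3, 1.6, 0, 0, 0],
    [3.9, -0.3, 1.2, 0, 0, 0]
  ]
}}

```text
t: 35.28
eef_pos: [0.5039, 0.074, 0.2711]
ee_rot: [-3.141, -0.0, -0.074]
force: [0.4, -0.5, -2.0]
width: 0.0135
```

{"fn": "move_arm", "kwargs": {
  "deltas": [
    [4, -0.3, 0.9, 0, 0, 0],
    [4, -0.3, 0.5, 0, 0, 0],
    [4, -0.3, 0.2, 0, 0, 0],
    [4, -0.3, 0, 0, 0, 0],
    [4, -0.3, 0, 0, 0, 0]
  ]
}}

```text
t: 35.7
eef_pos: [0.5237, 0.0724, 0.2724]
ee_rot: [3.142, 0.0, -0.074]
force: [-0.0, -0.4, -2.0]
width: 0.0138
```

{"fn": "move_arm", "kwargs": {
  "deltas": [
    [4, -0.3, -0.5, 0, 0, 0],
    [4, -0.3, -1, 0, 0, 0],
    [4, -0.3, -1, 0, 0, 0],
    [0, 0, 0, 0, 0, 0],
    [0, 0, 0, 0, 0, 0]
  ]
}}

```text
t: 36.12
eef_pos: [0.5354, 0.0715, 0.2697]
ee_rot: [3.141, 0.0, -0.075]
force: [0.5, -1.2, -1.1]
width: 0.0136
```

```bash
python3 st.py;python3 - <<'E'
from h import *
save('side','s8.png',(260,140,380,225),6.4)
E
```

```text
t 36.1167
q [ 0.4957  0.2686 -0.4615 -0.0001 -0.8413  1.0005]
eef_pos [0.5354 0.0715 0.2697]
ee_rot [ 3.1414  0.0005 -0.0746]
force [ 0.4699 -1.2056 -1.0681]
moment [-0.0219  0.0289  0.0324]
width 0.013563913839005763
```

View pics/s8.png

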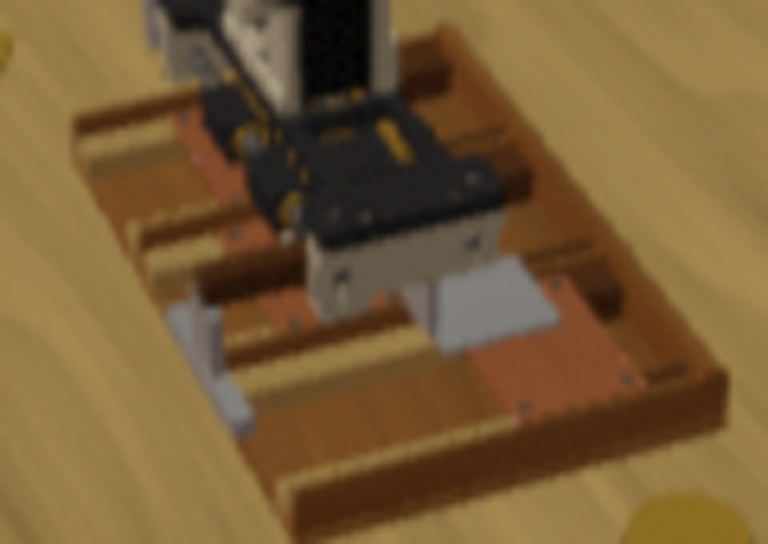

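{"fn": "move_arm", "kwargs": {
  "deltas": [
    [-5, 0, 10, 0, 0, 0],
    [-20, 10, 10, 0, 0, 0],
    [-25, 25, 10, 0, 0, 0],
    [-25, 25, 0, 0, 0, 0],
    [-25, 25, 0, 0, 0, 0]
  ]
}}

```text
t: 36.58
eef_pos: [0.4341, 0.157, 0.3014]
ee_rot: [-3.14, -0.002, -0.075]
force: [-0.0, 0.9, -1.6]
width: 0.0135
```

{"fn": "move_arm", "kwargs": {
  "deltas": [
    [-9, 24, 0, 0, 0, 0],
    [0, 0, -10, 0, 0, 0],
    [0, 0, -20, 0, 0, 0],
    [0, 0, -10, 0, 0, 0],
    [0, 0, 0, 0, 0, 0]
  ]
}}

```text
t: 37.0
eef_pos: [0.4251, 0.1802, 0.259]
ee_rot: [3.14, 0.002, -0.074]
force: [0.1, -0.2, -1.7]
width: 0.0137
```

```bash
python3 st.py;  python3 - <<'E'
from h import *
np.set_printoptions(precision=4,suppress=True)
save('top','t9.png')
def tob(p):
    c,s=np.cos(-.075),np.sin(-.075); d=p[:2]-np.array([.621,.166]); return np.array([c*d[0]+s*d[1],-s*d[0]+c*d[1]])*1000
for n in ['panel0_c','panel1_c','panel2_c']:
  for x in arm.masks_of(n,'top')[:3]:
    m=x['pixels'].astype(np.uint8); ys,xs=np.nonzero(m)
    r=cv2.minAreaRect(np.c_[xs,ys].astype(np.float32)); print(n,x['score'],m.sum(),tob(at_z('top',r[0],.024)),r[1:])
a=cv2.imread('pics/t9.png')[130:255,210:335]
cv2.imwrite('pics/a9.png',cv2.resize(a,None,fx=4.8,fy=4.8,interpolation=2))
E
```

```text
t 37.0
q [ 0.829   0.1643 -0.638  -0.0006 -0.7712  0.6685]
eef_pos [0.4251 0.1802 0.259 ]
ee_rot [ 3.1398  0.002  -0.0737]
force [ 0.0802 -0.2458 -1.6978]
moment [-0.1041  0.0729 -0.0414]
width 0.013714599018783429
panel0_c 0.69 538 [ 25.8985 -97.1207] ((27.610740661621094, 19.787696838378906), 4.39870548248291)
panel1_c 0.68 528 [-45.2147   5.0971] ((26.575149536132812, 19.949172973632812), 4.085616588592529)
panel1_c 0.28 1088 [ 118.559  -521.0651] ((36.0, 36.0), 90.0)
panel2_c 0.55 491 [-35.3989 101.7559] ((26.71662712097168, 19.026233673095703), 2.862405300140381)
```

View pics/a9.png

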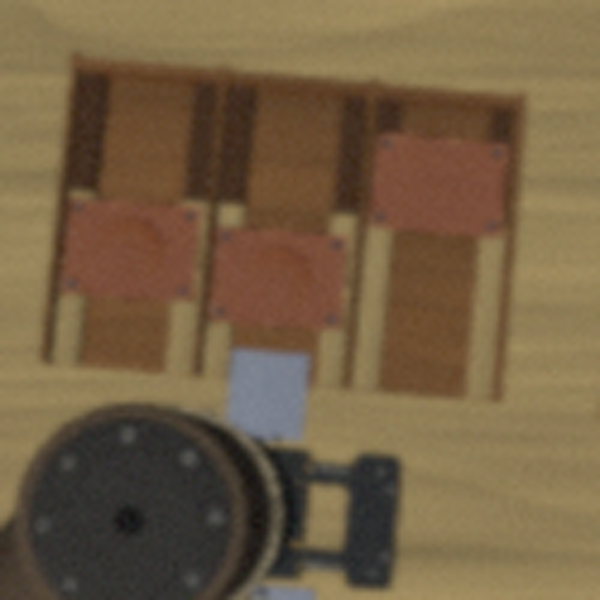

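{"fn": "move_arm", "kwargs": {
  "deltas": [
    [0, 0, -10, 0, 0, 0],
    [0, 0, -10, 0, 0, 0],
    [0, 0, -10, 0, 0, 0],
    [0, 0, -11, 0, 0, 0],
    [0, 0, 0, 0, 0, 0]
  ]
}}

```text
t: 37.62
eef_pos: [0.4261, 0.1802, 0.2183]
ee_rot: [3.141, 0.001, -0.075]
force: [-0.4, -0.5, -1.1]
width: 0.0137
```

{"fn": "move_arm", "kwargs": {
  "deltas": [
    [0, 0, 0, 0, 0, 0],
    [10, -0.75, 0, 0, 0, 0],
    [10, -0.75, 0, 0, 0, 0],
    [10, -0.75, 0, 0, 0, 0],
    [10, -0.75, 0, 0, 0, 0]
  ]
}}

```text
t: 38.03
eef_pos: [0.4678, 0.1777, 0.2196]
ee_rot: [-3.141, -0.001, -0.074]
force: [0.0, -0.6, -1.8]
width: 0.0135
```

{"fn": "move_arm", "kwargs": {
  "deltas": [
    [8, -0.6, 0, 0, 0, 0],
    [8, -0.6, 0, 0, 0, 0],
    [7, -0.5, 0, 0, 0, 0],
    [6, -0.4, 0, 0, 0, 0],
    [4, -0.3, 0, 0, 0, 0]
  ]
}}

```text
t: 38.45
eef_pos: [0.5, 0.175, 0.2188]
ee_rot: [3.141, 0.0, -0.075]
force: [-1.2, 0.4, -1.0]
width: 0.0136
```

{"fn": "move_arm", "kwargs": {
  "deltas": [
    [2, -0.15, 0, 0, 0, 0],
    [2, -0.15, 0, 0, 0, 0],
    [2, -0.15, 0, 0, 0, 0],
    [2, -0.15, 0, 0, 0, 0],
    [2, -0.1, 0, 0, 0, 0]
  ]
}}

```text
t: 38.87
eef_pos: [0.5093, 0.1745, 0.219]
ee_rot: [3.142, 0.0, -0.074]
force: [-0.3, 0.5, -2.4]
width: 0.0135
```

```bash
python3 st.py
```

```text
t 38.8667
q [ 0.6943  0.3337 -0.5162 -0.0001 -0.721   0.8024]
eef_pos [0.5093 0.1745 0.219 ]
ee_rot [ 3.1415  0.0001 -0.0741]
force [-0.2752  0.4594 -2.396 ]
moment [ 0.      0.2742 -0.0057]
width 0.013508356486633682
```

Push up to the step.

{"fn": "move_arm", "kwargs": {
  "deltas": [
    [1, -0.1, 0, 0, 0, 0],
    [1, -0.1, 0, 0, 0, 0],
    [1, -0.1, 0, 0, 0, 0],
    [0.8, 0, 0, 0, 0, 0],
    [0, 0, 0, 0, 0, 0]
  ]
}}

```text
t: 39.28
eef_pos: [0.5127, 0.1741, 0.2189]
ee_rot: [3.141, 0.001, -0.075]
force: [-3.7, 1.4, 1.4]
width: 0.0135
```

```bash
python3 st.py
```

```text
t 39.2833
q [ 0.6893  0.3383 -0.5087 -0.0008 -0.7248  0.8076]
eef_pos [0.5127 0.1741 0.2189]
ee_rot [ 3.1413  0.0011 -0.0745]
force [-3.6692  1.3918  1.3851]
moment [0.4882 1.6268 0.0357]
width 0.013494995988009666
```

{"fn": "move_arm", "kwargs": {
  "deltas": [
    [-9.5, 0.7, 0, 0, 0, 0],
    [-9.5, 0.7, 0, 0, 0, 0],
    [-9.5, 0.7, 0, 0, 0, 0],
    [-9, 0.7, 0, 0, 0, 0],
    [0, 0, 0, 0, 0, 0]
  ]
}}

```text
t: 39.7
eef_pos: [0.4736, 0.1767, 0.2191]
ee_rot: [3.141, 0.001, -0.074]
force: [-0.2, 0.9, -1.0]
width: 0.0135
```

{"fn": "move_arm", "kwargs": {
  "deltas": [
    [0, 0, 1.3, 0, 0, 0],
    [0, 0, 1.3, 0, 0, 0],
    [0, 0, 1.3, 0, 0, 0],
    [0, 0, 1.3, 0, 0, 0],
    [0, 0, 1.3, 0, 0, 0]
  ]
}}

```text
t: 40.12
eef_pos: [0.4759, 0.177, 0.2256]
ee_rot: [-3.142, -0.0, -0.075]
force: [-0.1, -0.0, -1.4]
width: 0.0133
```

{"fn": "move_arm", "kwargs": {
  "deltas": [
    [0.2, 0, 4, 0, 0, 0],
    [0.5, 0, 4, 0, 0, 0],
    [0.9, 0, 4, 0, 0, 0],
    [1.2, -0.1, 4, 0, 0, 0],
    [1.6, -0.1, 3.8, 0, 0, 0]
  ]
}}

```text
t: 40.53
eef_pos: [0.48, 0.1767, 0.2457]
ee_rot: [3.141, 0.0, -0.074]
force: [-0.1, -0.4, -2.1]
width: 0.0135
```

```bash
python3 st.py
```

```text
t 40.5333
q [ 0.7371  0.2581 -0.5488 -0.0002 -0.7641  0.7595]
eef_pos [0.48   0.1767 0.2457]
ee_rot [ 3.1415  0.0003 -0.0743]
force [-0.1395 -0.3787 -2.0768]
moment [-0.0013  0.5319 -0.0807]
width 0.013546245407704811
```

Same signature as the first panel (My ≈ 0.53). Continuing the arc.

{"fn": "move_arm", "kwargs": {
  "deltas": [
    [1.9, -0.1, 3.6, 0, 0, 0],
    [2.2, -0.2, 3.5, 0, 0, 0],
    [2.5, -0.2, 3.2, 0, 0, 0],
    [2.8, -0.2, 3, 0, 0, 0],
    [3, -0.2, 2.8, 0, 0, 0]
  ]
}}

```text
t: 40.95
eef_pos: [0.4928, 0.1759, 0.2618]
ee_rot: [-3.141, -0.0, -0.074]
force: [-0.4, 0.4, -1.7]
width: 0.0137
```

{"fn": "move_arm", "kwargs": {
  "deltas": [
    [3.2, -0.2, 2.5, 0, 0, 0],
    [3.5, -0.3, 2.2, 0, 0, 0],
    [3.6, -0.3, 1.9, 0, 0, 0],
    [3.8, -0.3, 1.6, 0, 0, 0],
    [3.9, -0.3, 1.2, 0, 0, 0]
  ]
}}

```text
t: 41.37
eef_pos: [0.5109, 0.1745, 0.271]
ee_rot: [-3.142, -0.0, -0.074]
force: [-0.1, -0.5, -1.9]
width: 0.0137
```

{"fn": "move_arm", "kwargs": {
  "deltas": [
    [4, -0.3, 0.9, 0, 0, 0],
    [4, -0.3, 0.5, 0, 0, 0],
    [4, -0.3, 0.2, 0, 0, 0],
    [4, -0.3, 0, 0, 0, 0],
    [4, -0.3, 0, 0, 0, 0]
  ]
}}

```text
t: 41.78
eef_pos: [0.5308, 0.173, 0.2723]
ee_rot: [3.141, 0.0, -0.074]
force: [-0.2, 0.2, -1.3]
width: 0.0134
```

{"fn": "move_arm", "kwargs": {
  "deltas": [
    [4, -0.3, -0.5, 0, 0, 0],
    [4, -0.3, -1, 0, 0, 0],
    [4, -0.3, -1, 0, 0, 0],
    [0, 0, 0, 0, 0, 0],
    [0, 0, 0, 0, 0, 0]
  ]
}}

```text
t: 42.2
eef_pos: [0.5425, 0.172, 0.2696]
ee_rot: [3.141, 0.0, -0.075]
force: [-0.3, -0.1, -0.9]
width: 0.0137
```

{"fn": "move_arm", "kwargs": {
  "deltas": [
    [-5, 0, 10, 0, 0, 0],
    [-20, 10, 10, 0, 0, 0],
    [-25, 25, 10, 0, 0, 0],
    [-25, 25, 0, 0, 0, 0],
    [-25, 25, 0, 0, 0, 0]
  ]
}}

```text
t: 42.62
eef_pos: [0.4411, 0.2576, 0.3015]
ee_rot: [-3.14, -0.001, -0.075]
force: [0.5, 1.3, -0.9]
width: 0.0138
```

```bash
cat > pan.py <<'E'
from h import *
import sys
np.set_printoptions(precision=4,suppress=True)
save('top',sys.argv[1])
def tob(p):
    c,s=np.cos(-.075),np.sin(-.075); d=p[:2]-np.array([.621,.166]); return np.array([c*d[0]+s*d[1],-s*d[0]+c*d[1]])*1000
for n in ['panel0_c','panel1_c','panel2_c']:
  for x in arm.masks_of(n,'top')[:3]:
    m=x['pixels'].astype(np.uint8); ys,xs=np.nonzero(m)
    r=cv2.minAreaRect(np.c_[xs,ys].astype(np.float32)); print(n,x['score'],m.sum(),tob(at_z('top',r[0],.024)),r[1:])
E
python3 st.py; python3 pan.py t10.png
```

```text
t 42.6167
q [ 0.9135  0.1845 -0.4881  0.0002 -0.896   0.582 ]
eef_pos [0.4411 0.2576 0.3015]
ee_rot [-3.1398 -0.0013 -0.0752]
force [ 0.4563  1.2745 -0.9299]
moment [ 0.1167 -0.0571 -0.015 ]
width 0.013808159098424795
panel0_c 0.89 535 [ 25.8244 -97.2495] ((27.463027954101562, 19.801239013671875), 5.710593223571777)
panel1_c 0.79 534 [24.5395  6.0941] ((27.562530517578125, 19.801239013671875), 5.710593223571777)
panel1_c 0.34 548 [-35.6909 103.2566] ((20.0, 28.0), 90.0)
panel1_c 0.27 951 [ 133.043  -334.2022] ((26.807159423828125, 36.71848678588867), 3.814074993133545)
panel2_c 0.73 543 [-34.7021 102.7891] ((27.610740661621094, 19.787696838378906), 4.39870548248291)
```

{"fn": "move_arm", "kwargs": {
  "deltas": [
    [-8, 23, 0, 0, 0, 0],
    [0, 0, -10, 0, 0, 0],
    [0, 0, -20, 0, 0, 0],
    [0, 0, -10, 0, 0, 0],
    [0, 0, 0, 0, 0, 0]
  ]
}}

```text
t: 43.23
eef_pos: [0.4341, 0.2787, 0.2576]
ee_rot: [3.138, 0.003, -0.076]
force: [-0.2, -0.2, -2.0]
width: 0.0134
```

```bash
python3 st.py; python3 - <<'E'
from h import *
save('top','t11.png')
a=cv2.imread('pics/t11.png')[130:255,200:325]
cv2.imwrite('pics/a11.png',cv2.resize(a,None,fx=4.8,fy=4.8,interpolation=2))
E
```

```text
t 43.2333
q [ 0.9514  0.2494 -0.5249 -0.0006 -0.8012  0.5441]
eef_pos [0.4341 0.2787 0.2576]
ee_rot [ 3.1378  0.0028 -0.0757]
force [-0.2327 -0.1902 -1.9889]
moment [-0.0918  0.0779  0.0036]
width 0.013362873533726827
```

View pics/a11.png

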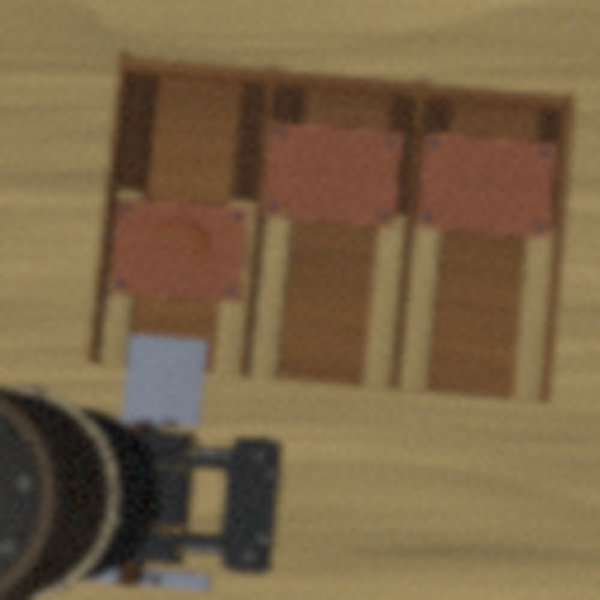

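{"fn": "move_arm", "kwargs": {
  "deltas": [
    [0, 1, -10, 0, 0, 0],
    [0, 0, -10, 0, 0, 0],
    [0, 0, -10, 0, 0, 0],
    [0, 0, -10, 0, 0, 0],
    [0, 0, 0, 0, 0, 0]
  ]
}}

```text
t: 43.7
eef_pos: [0.4339, 0.2803, 0.2175]
ee_rot: [3.139, 0.002, -0.075]
force: [0.7, -0.8, -1.6]
width: 0.0136
```

{"fn": "move_arm", "kwargs": {
  "deltas": [
    [0, 0, 0, 0, 0, 0],
    [10, -0.75, 0, 0, 0, 0],
    [10, -0.75, 0, 0, 0, 0],
    [10, -0.75, 0, 0, 0, 0],
    [10, -0.75, 0, 0, 0, 0]
  ]
}}

```text
t: 44.12
eef_pos: [0.4758, 0.2782, 0.2203]
ee_rot: [-3.141, -0.001, -0.074]
force: [0.9, 0.2, -1.8]
width: 0.0135
```

{"fn": "move_arm", "kwargs": {
  "deltas": [
    [8, -0.6, 0, 0, 0, 0],
    [8, -0.6, 0, 0, 0, 0],
    [7, -0.5, 0, 0, 0, 0],
    [6, -0.4, 0, 0, 0, 0],
    [4, -0.3, 0, 0, 0, 0]
  ]
}}

```text
t: 44.53
eef_pos: [0.5082, 0.2756, 0.2198]
ee_rot: [3.141, 0.0, -0.075]
force: [-0.6, 0.7, -1.6]
width: 0.0134
```

{"fn": "move_arm", "kwargs": {
  "deltas": [
    [2, -0.15, 0, 0, 0, 0],
    [2, -0.15, 0, 0, 0, 0],
    [2, -0.15, 0, 0, 0, 0],
    [2, -0.15, 0, 0, 0, 0],
    [2, -0.1, 0, 0, 0, 0]
  ]
}}

```text
t: 44.95
eef_pos: [0.5172, 0.275, 0.2199]
ee_rot: [3.141, 0.0, -0.074]
force: [-1.8, 1.2, -0.4]
width: 0.0134
```

```bash
python3 st.py
```

```text
t 44.95
q [ 0.8221  0.396  -0.4083 -0.0003 -0.7668  0.6748]
eef_pos [0.5172 0.275  0.2199]
ee_rot [ 3.1415  0.0003 -0.074 ]
force [-1.8091  1.2291 -0.3936]
moment [0.1104 0.6605 0.0573]
width 0.013435964749137875
```

{"fn": "move_arm", "kwargs": {
  "deltas": [
    [1, -0.1, 0, 0, 0, 0],
    [1, -0.1, 0, 0, 0, 0],
    [1, -0.1, 0, 0, 0, 0],
    [0.5, 0, 0, 0, 0, 0],
    [0, 0, 0, 0, 0, 0]
  ]
}}

```text
t: 45.37
eef_pos: [0.5205, 0.2746, 0.2198]
ee_rot: [3.141, 0.001, -0.074]
force: [-3.6, 1.1, 0.5]
width: 0.0136
```

```bash
python3 st.py
```

```text
t 45.3667
q [ 0.8173  0.3999 -0.4017 -0.0008 -0.77    0.6796]
eef_pos [0.5205 0.2746 0.2198]
ee_rot [ 3.1413  0.001  -0.0745]
force [-3.5621  1.1321  0.5124]
moment [0.3166 1.6853 0.0191]
width 0.013629919419311583
```

Flush, as predicted. Backing off and making the same arc.

{"fn": "move_arm", "kwargs": {
  "deltas": [
    [-9.5, 0.7, 0, 0, 0, 0],
    [-9.5, 0.7, 0, 0, 0, 0],
    [-9.5, 0.7, 0, 0, 0, 0],
    [-9, 0.7, 0, 0, 0, 0],
    [0, 0, 0, 0, 0, 0]
  ]
}}

```text
t: 45.78
eef_pos: [0.4815, 0.2773, 0.22]
ee_rot: [3.141, 0.0, -0.073]
force: [-0.7, -0.2, -1.3]
width: 0.0133
```

{"fn": "move_arm", "kwargs": {
  "deltas": [
    [0, 0, 1.2, 0, 0, 0],
    [0, 0, 1.2, 0, 0, 0],
    [0, 0, 1.2, 0, 0, 0],
    [0, 0, 1.2, 0, 0, 0],
    [0, 0, 1.2, 0, 0, 0]
  ]
}}

```text
t: 46.2
eef_pos: [0.4837, 0.2775, 0.226]
ee_rot: [-3.142, -0.0, -0.075]
force: [0.2, -0.2, -2.2]
width: 0.0138
```

{"fn": "move_arm", "kwargs": {
  "deltas": [
    [0.2, 0, 4, 0, 0, 0],
    [0.5, 0, 4, 0, 0, 0],
    [0.9, 0, 4, 0, 0, 0],
    [1.2, -0.1, 4, 0, 0, 0],
    [1.6, -0.1, 3.8, 0, 0, 0]
  ]
}}

```text
t: 46.62
eef_pos: [0.4878, 0.2772, 0.2461]
ee_rot: [3.141, 0.0, -0.074]
force: [-1.2, -0.4, -2.4]
width: 0.0134
```

```bash
python3 st.py
```

```text
t 46.6167
q [ 0.8656  0.3283 -0.4401 -0.0003 -0.8027  0.631 ]
eef_pos [0.4878 0.2772 0.2461]
ee_rot [ 3.1414  0.0004 -0.0744]
force [-1.1509 -0.4298 -2.4149]
moment [-0.0378  0.6532 -0.0422]
width 0.013372462573789557
```

{"fn": "move_arm", "kwargs": {
  "deltas": [
    [1.9, -0.1, 3.6, 0, 0, 0],
    [2.2, -0.2, 3.5, 0, 0, 0],
    [2.5, -0.2, 3.2, 0, 0, 0],
    [2.8, -0.2, 3, 0, 0, 0],
    [3, -0.2, 2.8, 0, 0, 0]
  ]
}}

```text
t: 47.03
eef_pos: [0.5006, 0.2764, 0.2622]
ee_rot: [-3.141, -0.0, -0.074]
force: [-0.6, 0.4, -2.0]
width: 0.0134
```

{"fn": "move_arm", "kwargs": {
  "deltas": [
    [3.2, -0.2, 2.5, 0, 0, 0],
    [3.5, -0.3, 2.2, 0, 0, 0],
    [3.6, -0.3, 1.9, 0, 0, 0],
    [3.8, -0.3, 1.6, 0, 0, 0],
    [3.9, -0.3, 1.2, 0, 0, 0]
  ]
}}

```text
t: 47.45
eef_pos: [0.5188, 0.275, 0.2714]
ee_rot: [-3.141, -0.0, -0.074]
force: [-0.3, 0.7, -1.3]
width: 0.014
```

{"fn": "move_arm", "kwargs": {
  "deltas": [
    [4, -0.3, 0.9, 0, 0, 0],
    [4, -0.3, 0.5, 0, 0, 0],
    [4, -0.3, 0.2, 0, 0, 0],
    [4, -0.3, 0, 0, 0, 0],
    [4, -0.3, 0, 0, 0, 0]
  ]
}}

```text
t: 47.87
eef_pos: [0.5387, 0.2734, 0.2727]
ee_rot: [3.142, 0.0, -0.074]
force: [0.4, -0.9, -1.1]
width: 0.0133
```

{"fn": "move_arm", "kwargs": {
  "deltas": [
    [4, -0.3, -0.5, 0, 0, 0],
    [4, -0.3, -1, 0, 0, 0],
    [4, -0.3, -1, 0, 0, 0],
    [0, 0, 0, 0, 0, 0],
    [0, 0, 0, 0, 0, 0]
  ]
}}

```text
t: 48.28
eef_pos: [0.5503, 0.2725, 0.27]
ee_rot: [3.141, 0.0, -0.075]
force: [-0.3, -0.0, -1.2]
width: 0.0135
```

{"fn": "move_arm", "kwargs": {
  "deltas": [
    [-5, 0, 10, 0, 0, 0],
    [-20, 0, 15, 0, 0, 0],
    [-30, -5, 15, 0, 0, 0],
    [-30, -20, 5, 0, 0, 0],
    [-10, -35, 0, 0, 0, 0]
  ]
}}

```text
t: 48.7
eef_pos: [0.4528, 0.2136, 0.3174]
ee_rot: [-3.139, -0.002, -0.071]
force: [0.7, -1.6, -1.4]
width: 0.0136
```

```bash
python3 st.py; python3 pan.py t12.png
```

```text
t 48.7
q [ 0.8339  0.1495 -0.4892 -0.0003 -0.9288  0.6659]
eef_pos [0.4528 0.2136 0.3174]
ee_rot [-3.1388 -0.0019 -0.0712]
force [ 0.6587 -1.6404 -1.4418]
moment [-0.1759  0.0507 -0.0144]
width 0.013557474767557167
panel0_c 0.61 557 [ 27.1789 -96.7524] ((28.816783905029297, 20.595279693603516), 4.763641834259033)
panel1_c 0.86 526 [23.9997  6.4835] ((27.447233200073242, 20.241743087768555), 5.440331935882568)
panel2_c 0.8 548 [ 26.3348 103.2047] ((27.703937530517578, 20.008399963378906), 5.19442892074585)
```

{"fn": "move_arm", "kwargs": {
  "deltas": [
    [1, -38, 0, 0, 0, 1.3],
    [1, -38, 0, 0, 0, 1.3],
    [1, -38, 0, 0, 0, 1.3],
    [1, -38, 0, 0, 0, 1.3],
    [1, -38, 0, 0, 0, 1.3]
  ]
}}

```text
t: 49.32
eef_pos: [0.4605, 0.0216, 0.3158]
ee_rot: [-3.141, -0.001, 0.041]
force: [0.5, -0.4, -1.8]
width: 0.0134
```

{"fn": "move_arm", "kwargs": {
  "deltas": [
    [1, -38, 0, 0, 0, 1.3],
    [1, -38, 0, 0, 0, 1.3],
    [1, -38, 0, 0, 0, 1.3],
    [1, -38, 0, 0, 0, 1.3],
    [1, -38, 0, 0, 0, 1.3]
  ]
}}

```text
t: 49.73
eef_pos: [0.4658, -0.169, 0.3158]
ee_rot: [3.141, -0.001, 0.154]
force: [1.4, 0.4, -1.6]
width: 0.0137
```

{"fn": "move_arm", "kwargs": {
  "deltas": [
    [1, -38, 0, 0, 0, 1.3],
    [1, -38, 0, 0, 0, 1.3],
    [1, -38, 0, 0, 0, 1.3],
    [1, -38, 0, 0, 0, 1.3],
    [1, -38, 0, 0, 0, 1.3]
  ]
}}

```text
t: 50.15
eef_pos: [0.4708, -0.3595, 0.3154]
ee_rot: [3.141, -0.0, 0.267]
force: [1.2, 1.4, -0.7]
width: 0.0135
```

{"fn": "move_arm", "kwargs": {
  "deltas": [
    [0, -10, -10, 0, 0, 0],
    [0, 0, -25, 0, 0, 0],
    [0, 0, -25, 0, 0, 0],
    [0, 0, -20, 0, 0, 0],
    [0, 0, 0, 0, 0, 0]
  ]
}}

```text
t: 50.57
eef_pos: [0.4693, -0.3668, 0.2309]
ee_rot: [-3.137, 0.005, 0.265]
force: [-1.0, -0.5, -1.7]
width: 0.0138
```

```bash
python3 st.py
```

```text
t 50.5667
q [-0.3358  0.397  -0.3728 -0.0012 -0.8082  2.1724]
eef_pos [ 0.4693 -0.3668  0.2309]
ee_rot [-3.1369  0.0054  0.265 ]
force [-0.9959 -0.4607 -1.733 ]
moment [ 0.076   0.1611 -0.0337]
width 0.013783429788446475
```

{"fn": "move_arm", "kwargs": {
  "deltas": [
    [0, 0, -6, 0, 0, 0],
    [0, 0, -6, 0, 0, 0],
    [0, 0, -6, 0, 0, 0],
    [0, 0, -4, 0, 0, 0],
    [0, 0, 0, 0, 0, 0]
  ]
}}

```text
t: 50.98
eef_pos: [0.4702, -0.3672, 0.213]
ee_rot: [-3.141, 0.0, 0.266]
force: [0.2, 0.8, -2.4]
width: 0.0135
```

{"fn": "move_arm", "kwargs": {
  "deltas": [
    [0, 0, -1, 0, 0, 0],
    [0, 0, -1, 0, 0, 0],
    [0, 0, -0.5, 0, 0, 0],
    [0, 0, 0, 0, 0, 0],
    [0, 0, 0, 0, 0, 0]
  ]
}}

```text
t: 51.4
eef_pos: [0.4702, -0.3674, 0.211]
ee_rot: [3.141, -0.0, 0.266]
force: [-0.8, -0.2, -1.9]
width: 0.0135
```

```bash
python3 st.py
```

```text
t 51.4
q [-0.3361  0.4219 -0.391   0.     -0.7576  2.173 ]
eef_pos [ 0.4702 -0.3674  0.211 ]
ee_rot [ 3.1414 -0.0003  0.2661]
force [-0.8057 -0.2446 -1.88  ]
moment [-0.059   0.0321 -0.0106]
width 0.013463810453557126
```

{"fn": "move_arm", "kwargs": {
  "deltas": [
    [0, 0, -0.7, 0, 0, 0],
    [0, 0, -0.7, 0, 0, 0],
    [0, 0, -0.7, 0, 0, 0],
    [0, 0, 0, 0, 0, 0],
    [0, 0, 0, 0, 0, 0]
  ]
}}

```text
t: 51.82
eef_pos: [0.4702, -0.3674, 0.2086]
ee_rot: [-3.142, 0.0, 0.266]
force: [-0.1, 0.4, -1.1]
width: 0.0134
```

{"fn": "move_arm", "kwargs": {
  "deltas": [
    [0, 0, -0.4, 0, 0, 0],
    [0, 0, -0.4, 0, 0, 0],
    [0, 0, 0, 0, 0, 0],
    [0, 0, 0, 0, 0, 0],
    [0, 0, 0, 0, 0, 0]
  ]
}}

```text
t: 52.23
eef_pos: [0.4702, -0.3674, 0.2081]
ee_rot: [3.141, -0.0, 0.266]
force: [-0.5, 0.4, 1.0]
width: 0.0136
```

```bash
python3 st.py
```

```text
t 52.2333
q [-0.3361  0.4258 -0.3934  0.0001 -0.7515  2.173 ]
eef_pos [ 0.4702 -0.3674  0.2081]
ee_rot [ 3.1414 -0.0001  0.2662]
force [-0.4773  0.3792  0.9589]
moment [ 0.1995  0.1715 -0.0217]
width 0.013558861259824992
```

{"fn": "move_arm", "kwargs": {
  "deltas": [
    [0, 0, 0, 0, 0, 0],
    [0, 0, 0, 0, 0, 0],
    [0, 0, 0, 0, 0, 0],
    [0, 0, 0, 0, 0, 0],
    [0, 0, 0, 0, 0, 0]
  ],
  "claw": 0
}}

```text
t: 52.65
eef_pos: [0.4703, -0.3674, 0.2079]
ee_rot: [3.142, -0.0, 0.266]
force: [0.2, 0.0, 0.4]
width: 0.0411
```

{"fn": "move_arm", "kwargs": {
  "deltas": [
    [0, 0, 0, 0, 0, 0],
    [0, 0, 0, 0, 0, 0],
    [0, 0, 0, 0, 0, 0],
    [0, 0, 0, 0, 0, 0],
    [0, 0, 0, 0, 0, 0]
  ]
}}

```text
t: 53.07
eef_pos: [0.4702, -0.3674, 0.2079]
ee_rot: [3.142, -0.0, 0.266]
force: [0.1, -0.2, 0.1]
width: 0.0747
```

{"fn": "move_arm", "kwargs": {
  "deltas": [
    [0, 0, 5, 0, 0, 0],
    [0, 0, 15, 0, 0, 0],
    [0, 0, 25, 0, 0, 0],
    [0, 0, 30, 0, 0, 0],
    [0, 0, 30, 0, 0, 0]
  ]
}}

```text
t: 53.48
eef_pos: [0.4699, -0.3673, 0.314]
ee_rot: [-3.141, 0.001, 0.266]
force: [1.2, 0.4, -0.0]
width: 0.0876
```

{"fn": "move_arm", "kwargs": {
  "deltas": [
    [0, 25, 20, 0, 0, 0],
    [0, 30, 15, 0, 0, 0],
    [0, 35, 10, 0, 0, 0],
    [0, 35, 0, 0, 0, 0],
    [0, 35, 0, 0, 0, 0]
  ]
}}

```text
t: 53.9
eef_pos: [0.4699, -0.2062, 0.3593]
ee_rot: [3.141, -0.002, 0.265]
force: [-0.1, 0.5, -0.4]
width: 0.0875
```

{"fn": "move_arm", "kwargs": {
  "deltas": [
    [0, 35, 0, 0, 0, 0],
    [0, 35, 0, 0, 0, 0],
    [0, 0, 0, 0, 0, 0],
    [0, 0, 0, 0, 0, 0],
    [0, 0, 0, 0, 0, 0]
  ]
}}

```text
t: 54.32
eef_pos: [0.4703, -0.1373, 0.3584]
ee_rot: [3.141, -0.001, 0.267]
force: [0.6, -0.4, -0.4]
width: 0.0881
```

```bash
python3 st.py; python3 pan.py t13.png; python3 - <<'E'
from h import *
save('side','s13.png')
a=cv2.imread('pics/t13.png')[120:270,170:490];b=cv2.imread('pics/side0.png')
b=cv2.imread('pics/s13.png')[120:370,230:520]
a=cv2.resize(a,(576,270),interpolation=2); b=cv2.resize(b,(383,330),interpolation=2)
o=np.zeros((600,576,3),np.uint8);o[:270]=a;o[270:,:383]=b;cv2.imwrite('pics/v13.png',o)
E
```

```text
t 54.3167
q [ 0.1183  0.0895 -0.4539  0.0002 -1.0267  1.7197]
eef_pos [ 0.4703 -0.1373  0.3584]
ee_rot [ 3.1413 -0.0006  0.2673]
force [ 0.6146 -0.3612 -0.3716]
moment [-0.0615 -0.0251 -0.0203]
width 0.08811588982835356
panel0_c 0.82 543 [ 26.1029 -97.2895] ((27.488054275512695, 19.93091583251953), 4.763641834259033)
panel1_c 0.91 503 [25.8507  7.522 ] ((26.6669979095459, 19.2042179107666), 5.710593223571777)
panel1_c 0.7 350 [ -91.0566 -546.5452] ((50.996395111083984, 22.235193252563477), 87.56334686279297)
panel1_c 0.61 4323 [-13.2717   2.5198] ((97.93184661865234, 66.9835433959961), 5.1021647453308105)
panel2_c 0.96 554 [ 24.8621 102.0319] ((28.609294891357422, 20.913755416870117), 5.194429397583008)
```

View pics/v13.png

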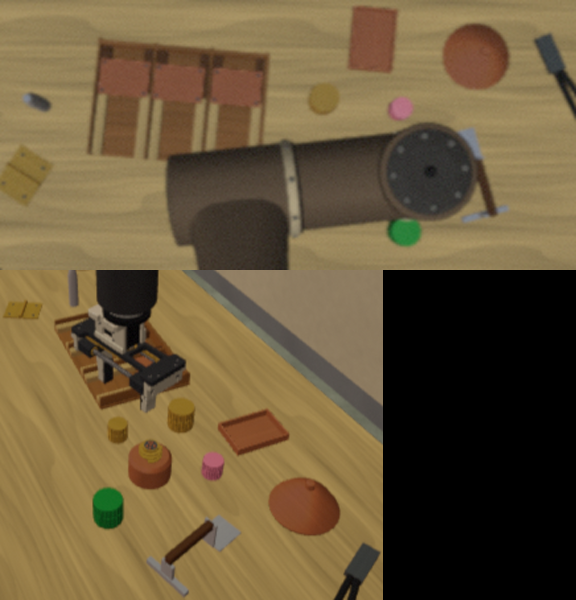

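The final views show all three panels on the landing bed with the plain face up. The cap stands upright in the top view at (349,175), and the lifter stands on its blade and foot in the side view around (375,325). The bystanders have not moved, so I hand in.

```bash
python3 -c "
from station import arm
print(arm.job_done())"
```

```text
the job is handed in; nothing more can be done
None
```

The job is done and handed in at about 54 s of robot time; no verdict came back.

**What I did**
- **Cap:** I unscrewed the pot's cap, the larger brass one, by about 1.54 turns in two strokes. I lifted it off and stood it upright on bare bench at about (0.62, -0.09) m.
- **Panels:** With the lifter, I pushed each panel (right, middle, then left) against the step and tipped it over on to its landing bed. The fingers never touched a panel.
- **Lifter:** I stood it back on its blade and foot at about its old spot, (0.47, -0.37) m, and moved the arm clear.

**Last checks**
- **Panels:** All three were found 25 to 26 mm past the step, each in its own bay. The close pictures show the right and middle panels flat with the plain face up. The left one I saw only in the small final top view, which looked the same, and its outline matched the others in size.
- **Cap, lifter and bystanders:** The cap and lifter stood upright, and the bystanders looked unmoved. The gripper was open and touching nothing.

**What disagreed**
- **Early lift:** My first try at lifting the cap, at about 1.5 turns, met 46 N because it was still on the thread. I lowered it, turned 15° more, and it came off with only its own weight.
- **Board position:** The first board fit differed by about 9 mm in y between the two cameras. A finer fit brought them within about 4 mm. Blade position in the top pictures and contact with each panel at the expected place then confirmed it.
- **Knock:** I saw no sign of anything being knocked aside.

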